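# Set the pointing stand and hold its needle on the carving

## Robot

A 6-joint arm with a two-finger parallel gripper is mounted at the origin on the work surface. World frame = base frame: x ahead of the robot, y to its left, z up, the work surface at z = 0. Lengths are in m, angles in rad, forces in N, time in s.
With the tool pointing down it reaches from about 0.225 to 0.875 m from the base axis. Payload 3.4 kg.
Tool frame: the origin (TCP) lies on the centre line of the jaws, within the pads' length; the fingertips stand 17 mm ahead of it and the grasp point (between the pads) lies 2 mm behind it (manip.finger_overhang is the distance from the TCP to the fingertips, in m); y points along the fingers, x is the direction in which the jaws open and shut, and the axes are right-handed (so a half turn about y gives the same grasp; the last joint's range is limited). The gripper opens to 85 mm and grips with 20 to 120 N. Pads are 22 mm wide; open, the fingers measure 114 mm over their backs; the gripper's body (76 mm by 85 mm) begins 54 mm behind the grasp point. The pads swing forward as they close: fully open they stand 13 mm farther back than shut.
Start: joints at [-1.289, 0.276, 1.505, -0, 1.361, -0.121], TCP at [0.225, -0.529, 0.248] pointing down, gripper open.
Joint ranges: [-2.89, 2.89], [-0.75, 2.08], [0.22, 2.7], [-1.18, 4.32], [0.11, 2.71], [-2.7, 2.7]. Speed limits (rad/s): [2.57, 2.57, 3.14, 3.14, 3.14, 3.14].

## Interface

Orientations are given as a unit quaternion [w, x, y, z].
In Python, from rig import manip gives the robot as it stands.
- The arm moves only by the tool arm_command, never from a script. Its argument "commands" is a list of rows, each a list of 3 entries, a list of its own where there are three numbers: the finger opening in cm, from 0 to 8.54, then the shift along the world's x, y, z in cm, then the turn about the world's z in rad. A call has 1 to 12 rows; each row shifts and turns the commanded pose from where the row before left it; what a row does not reach is not made up. A row lasts 1/10 s, in which the tool goes at most 50 mm and 8.59 degrees, less where a joint would pass 70% of its speed; a pose out of reach is approached as far as the arm can. A call with a gripper value outside its range is refused whole. The fingers move at their own pace and stop on an object; "grip_force" is the grip in N (left out, the last holds). Time passes only in rows, so rows that do not move let the fingers close. It gives the time, the measured TCP pose, the force and the opening at its end, in the units of the state.
- manip.get_state(): the state, without advancing time (a new reading comes with each control period).
- manip.get_image(name): name is "side" or "top" or "wrist"; returns a dict with "pixels" (384x512x3 uint8, red, green, blue), "range_z" (384x512 float32, m along the optical axis (not along the pixel's ray), 0 where there is no reading), "intrinsics" (3x3 intrinsics, pixels), "R" (3x3) and "t" (3): a world point X has camera coordinates R X + t. Camera axes: x right, y down, z forward; pixel columns grow to the right and rows downward; lengths in m; the calibration is good to about 2 mm. A picture is of the moment at which its call begins.
- manip.sign_off(): hands the job in, once; it reports no verdict.
The state is a dict: "clock": time; "qpos": joint angles; "qd": joint speeds; "effort": joint torques, N m; "position": TCP position; "ee_rot": TCP orientation; "contact_force": force on the tool from outside, world axes, zero at the start; "moment": the same for the moment, N m; "width": finger opening in m.
Only numpy, scipy, OpenCV 4.12 (cv2) and the standard library are available. Lean on these libraries where they do the work, as an engineer would, in place of code of your own. Each camera call takes 0.05 s, during which the arm holds its last target.

## Task

Set the pointing stand to take a depth off the relief carving: swing its arm until the guide head stands over the centre of the rosette's round raised heart, and tilt the head upright. Then thread the long plain steel pointing needle, which stands in the tool block, down through the upper and on through the lower guide bush, and lower it until its point rests gently on the heart. Finish while still holding the needle there, its point touching; leave the gouges and everything else on the bench where they are.

Things in the scene. Friction and masses are not known exactly. Their poses are not given: they have to be found in the camera images.
- swing (a joint): Swivel of the pointing stand's level arm (steel bar 14 mm thick, axis 100 mm above the bench) about its upright column, rad; positive is anticlockwise seen from above. At 0 the arm points along the stand body's own -x. Stiff (0.3 N m: about 1.5 N pushed at the head), stays where it is left; range -1.3 to 1.3.
- head (a joint): Tilt of the guide head about the arm's long axis (level, 100 mm above the bench), rad; 0 is upright, one bush above the other; positive is a right-handed turn about the direction from the head to the column (its top leans to the right for one looking from the head to the column). Stiff (0.1 N m), stays where it is left; range -0.9 to 0.9.
- stand: Fixed pointing stand: round cast foot 116 mm across and 26 mm high, upright steel column 18 mm thick and 158 mm tall. Origin: on the column's axis at bench level, z up. The head's bore lies 200 mm from this axis.
- upper_bush (a point): Centre of the upper bush's mouth, on top of the guide head (an aluminium bar 80 mm long with a square lug at each end, each 26 x 26 mm across x, y and 22 mm high along z, flat-sided, bored 12 mm along z, mouths countersunk 2 mm). z along the bore, out of the mouth; x from the head towards the column; y across the arm. Upright, it is 140 mm above the bench; the tilt axis runs 40 mm below it.
- lower_bush (a point): Centre of the lower end of the lower bush's bore, under the head, 80 mm below upper_bush along the bore, same axes; 60 mm above the bench when upright. 36 mm are free between the two lugs. A flat spine 8 mm thick and 26 mm wide joins them on the column's side, 13 to 21 mm from the bore axis; the other three sides are free.
- heart (a point): Centre of the flat top of the rosette's heart: a raised round button, 29 mm across at its foot, flat top 23 mm across, 40 mm above the bench, in the middle of the light wooden relief carving (a fixed panel 180 x 160 mm, 28 mm thick, its face otherwise at most 35 mm high). It lies 200 mm from the stand's column axis. z up, x level and pointing to the column.
- carving: The fixed relief carving that bears the heart. Its origin lies on the stand's column axis at bench level, its own x pointing from the heart to the column; the panel itself is centred 200 mm along its own -x.
- block: Fixed wooden tool block 190 x 62 x 55 mm (x, y, z) with three upright holes 11 mm wide and 45 mm deep in a row along its x, at x = -60, 0 and +60 mm: the needle and two gouges stand in them, in any order. Origin: centre of its underside.
- needle: Pointing needle, plain steel, 169 mm long, about 0.12 kg: round stem 10 mm thick, its last 16 mm tapering to a 4 mm point; stop collar 17 mm wide from 111 to 119 mm, then a ringed cylindrical grip 20 mm thick from 119 to 169 mm above the point. Origin: the point; z up along the needle. It starts upright in the block, point 10 mm above the bench, leaning up to 2 degrees.
- needle_tip (a point): The needle's point (the needle's origin).
- needle_grip (a point): Middle of the needle's grip, on its axis, 145 mm above the point; the place to hold it from above.
- gouge_a: Gouge standing in the tool block: tapered wooden handle up to 27 mm thick and 96 mm long over a short steel shank; top 178 mm above the bench. Origin: lower end. Leave alone.
- gouge_b: Second gouge standing in the tool block, like gouge_a with a handle 30 mm thick. Origin: lower end. Leave alone.
- gouge_c: Gouge lying on the bench, 222 mm long along its x, 23 mm high. Origin: under its middle. Leave alone.
- gouge_d: Another gouge lying beside it, same size. Leave alone.
- mallet: Round wooden carver's mallet standing on its head, 94 mm wide, 247 mm tall. Origin: centre of its underside. Leave alone.
- stone: Sharpening stone in a wooden holder, 200 x 85 x 30 mm. Origin: centre of its underside. Leave alone.
- pot: Small black bowl-shaped pot, 72 mm wide, 52 mm high. Origin: centre of its underside. Leave alone.
- offcut: Small wooden offcut 75 x 45 x 22 mm. Origin: centre of its underside. Leave alone.

How it is judged:
By the outcome, as a careful person would: the job done as asked, in the order asked, and still so for the second after the job is handed in, while the arm keeps its last pose, push and grip.
It also fails if it takes over 69 s, if anything falls off the work surface, if the arm or the gripper's body presses on something with over 40 N, if the wrist force passes 120 N, or if a joint passes its speed limit or range.

## Working session

There is one attempt and no reset: what is moved stays moved. The work goes in short steps, Python scripts to look and compute and a tool call to move; the robot and the scene stay as the last step left them, time stands still between calls to the robot, and variables do not carry over. Pictures are saved under pics/ and viewed, and the job is handed in when it is done.

Besides the shell and the picture viewer there is one more tool, called after "Call:" in YAML: its name, and indented under it one key for each argument. arm_command: Moves the arm, as the interface text tells. Its arguments: {"type":"object","properties":{"commands":{"type":"array"},"grip_force":{"type":"number"}},"required":["commands"]}

```bash
mkdir -p pics; ls; cat > h.py <<'E'
import numpy as np, cv2, pickle
from rig import manip
def grab(name,tag):
    im=manip.get_image(name); pickle.dump(im,open(f'pics/{tag}.pkl','wb'))
    cv2.imwrite(f'pics/{tag}.png',im['pixels'][:,:,::-1]); return im
def load(tag): return pickle.load(open(f'pics/{tag}.pkl','rb'))
def pts(im):
    z=im['range_z'];K=np.array(im['intrinsics']);R=np.array(im['R']);t=np.array(im['t'])
    v,u=np.mgrid[:z.shape[0],:z.shape[1]]
    c=np.stack([(u-K[0,2])/K[0,0]*z,(v-K[1,2])/K[1,1]*z,z],-1)
    P=(c-t)@R; P[z==0]=np.nan; return P
def plane(im,u,v,h):
    K=np.array(im['intrinsics']);R=np.array(im['R']);t=np.array(im['t'])
    d=R.T@np.linalg.inv(K)@np.array([u,v,1.]); o=-R.T@t
    return o+d*(h-o[2])/d[2]
def proj(im,X):
    c=np.array(im['R'])@np.array(X)+np.array(im['t']);p=np.array(im['intrinsics'])@c;return p[:2]/p[2]
E
python3 - <<'E'
from h import *
for n in ['side','top','wrist']:
    im=grab(n,n+'0'); print(n,(-np.array(im['R']).T@im['t']).round(3), np.array(im['R']).round(3).tolist(), im['intrinsics'])
print(manip.get_state())
E
```

```text
pics
side [0.382 0.645 0.689] [[-0.971, -0.239, -0.017], [-0.132, 0.59, -0.796], [0.201, -0.771, -0.604]] [[351.52810928   0.         260.08826724]
 [  0.         351.52810928 185.98682458]
 [  0.           0.           1.        ]]
top [ 0.441 -0.081  1.474] [[0.0, -1.0, -0.001], [-0.996, 0.0, -0.085], [0.085, 0.001, -0.996]] [[403.23469036   0.         256.64195481]
 [  0.         403.23469036 197.49886764]
 [  0.           0.           1.        ]]
wrist [ 0.296 -0.499  0.374] [[0.394, -0.919, -0.002], [-0.878, -0.376, 0.297], [-0.274, -0.116, -0.955]] [[307.62027542   0.         255.73273114]
 [  0.         307.62027542 191.60465142]
 [  0.           0.           1.        ]]
{'clock': 0.15, 'qpos': array([-1.28900027e+00,  2.76439794e-01,  1.50583579e+00,  3.34450106e-05,
        1.36069642e+00, -1.21026880e-01]), 'qd': array([-0.00079896, -0.00053752, -0.00252634,  0.00040881,  0.00192513,
        0.00228851]), 'effort': array([ 3.21832640e-04, -4.17150307e+01, -2.46030879e+01, -1.48380764e-05,
        7.64053082e-03,  1.97498636e-06]), 'position': array([ 0.22529852, -0.52862532,  0.24764668]), 'ee_rot': array([ 0.59024216, -0.58959248,  0.39023225, -0.38950441]), 'contact_force': array([-0.1942353 ,  0.239579  ,  0.29711323]), 'moment': array([-0.01440318,  0.00742776,  0.01339787]), 'width': 0.08543603169758317}
```

View pics/top0.png

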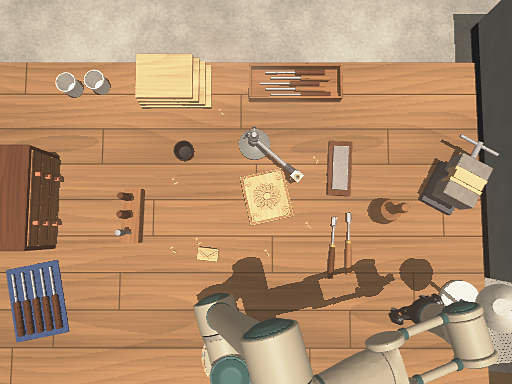

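View pics/side0.png

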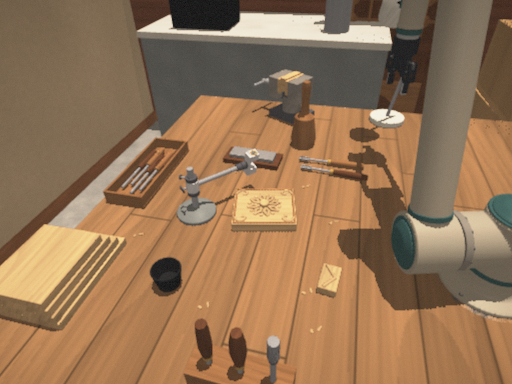

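View pics/wrist0.png

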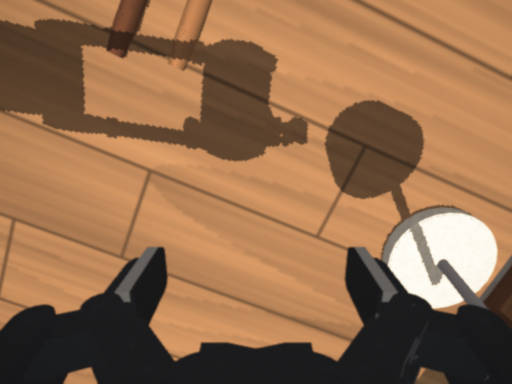

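The top view shows the column near (253,135), the guide head at (297,176) and the heart at (267,196). The tool block is at (137,215), with the needle at its lower end, about (121,233). Next I'll take measurements.

```bash
python3 - <<'E'
from h import *
im=load('top0'); a=im['pixels'][:,:,::-1]
c1=cv2.resize(a[115:235,225:315],None,fx=5,fy=5,interpolation=cv2.INTER_CUBIC)
c2=cv2.resize(a[180:250,100:155],None,fx=7,fy=7,interpolation=cv2.INTER_CUBIC)
cv2.imwrite('pics/c1.png',c1); cv2.imwrite('pics/c2.png',c2)
s=load('side0')['pixels'][:,:,::-1]
cv2.imwrite('pics/c3.png',cv2.resize(s[140:235,165:305],None,fx=5,fy=5,interpolation=cv2.INTER_CUBIC))
P=pts(im)
# heights masks
def reg(r0,r1,c0,c1,lo,hi):
    Q=P[r0:r1,c0:c1].reshape(-1,3); m=(Q[:,2]>lo)&(Q[:,2]<hi); return Q[m]
Q=reg(120,165,235,275,.145,.17);print('coltop',len(Q),Q.mean(0).round(4),Q[:,2].max())
Q=reg(160,190,283,312,.11,.17);print('head',len(Q),Q.mean(0).round(4),Q.min(0),Q.max(0))
Q=reg(185,212,252,282,.037,.043);print('heart',len(Q),Q.mean(0).round(4),np.ptp(Q,0))
Q=reg(185,250,100,155,.13,.25);print(len(Q))
Q=reg(225,240,108,132,.1,.25);print('needle',len(Q),Q.mean(0).round(4),Q.min(0),Q.max(0))
Q=reg(180,250,130,150,.045,.06);print('block',len(Q),Q.mean(0),Q.min(0),Q.max(0))
E
```

```text
coltop 29 [ 0.7636 -0.0701  0.1564] 0.16337066723582933
head 113 [ 0.6377 -0.2049  0.1302] [ 0.60997593 -0.23074918  0.11004389] [ 0.67526398 -0.17662193  0.14898276]
heart 73 [ 0.5662 -0.113   0.0391] [0.07896897 0.0857649  0.0059784 ]
209
needle 65 [0.4396 0.3626 0.1624] [0.43060921 0.35588903 0.10019634] [0.45006526 0.37416202 0.18835621]
block 504 [0.5018594  0.34918297 0.05477673] [0.40536941 0.33094235 0.04511763] [0.59303251 0.36944153 0.05998301]
```

```bash
python3 - <<'E'
from h import *
im=load('side0');P=pts(im)
for (v,u) in [(155,252),(175,190),(170,190),(203,264),(343,273)]: print(u,v,P[v,u].round(4))
E
```

```text
252 155 [ 0.6243 -0.2     0.1373]
190 175 [ 0.7611 -0.0612  0.1405]
190 170 [ 0.7592 -0.0623  0.1565]
264 203 [ 0.5665 -0.1049  0.0418]
273 343 [0.4382 0.371  0.1793]
```

View pics/c1.png

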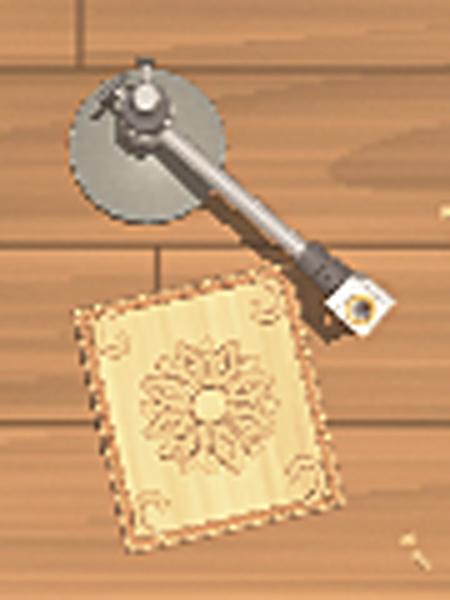

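View pics/c2.png

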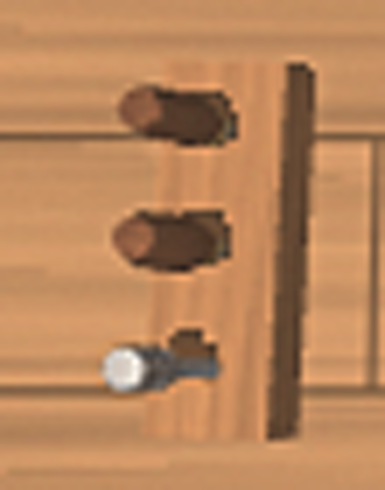

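View pics/c3.png

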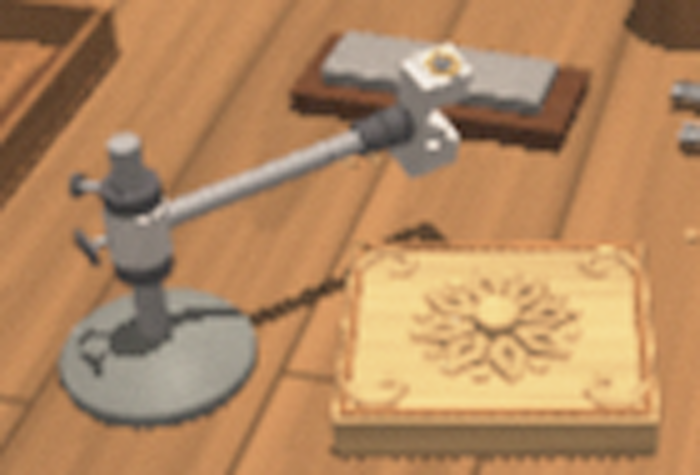

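```bash
python3 - <<'E'
from h import *
t=load('top0'); s=load('side0')
def tri(pt,ps):
    A=[];b=[]
    for im,p in ((t,pt),(s,ps)):
        K=np.array(im['intrinsics']);R=np.array(im['R']);o=-R.T@im['t']
        d=R.T@np.linalg.inv(K)@np.array([*p,1.]);d/=np.linalg.norm(d);M=np.eye(3)-np.outer(d,d);A.append(M);b.append(M@o)
    X=np.linalg.lstsq(np.vstack(A),np.hstack(b),rcond=None)[0]; return X
c1=lambda x,y:(225+(x-2)/5,115+(y-2)/5); c3=lambda x,y:(165+(x-2)/5,140+(y-2)/5)
for n,a,b in [('coltop',c1(147,95),c3(124,143)),('heart',c1(210,404),c3(495,312)),('mouth',c1(361,307),c3(442,64)),('foot',c1(149,145),c3(159,345))]:
    X=tri(a,b);print(n,X.round(4),(proj(t,X)-a).round(1),(proj(s,X)-b).round(1))
print('foot plane',plane(t,*c1(149,145),.026),plane(s,*c3(159,345),.026),'col',plane(t,*c1(147,95),.158),plane(s,*c3(124,143),.158))
print('heart',plane(t,*c1(210,404),.04),plane(s,*c3(495,312),.04))
# arm centerline in top: at z~.107 top
print('arm',plane(t,*c1(185,160),.107),plane(t,*c1(290,240),.107))
p=lambda x,y:(100+(x-3)/7,180+(y-3)/7)
print('needle top',plane(t,*p(124,369),.179), 'stem at block', plane(t,*p(210,368),.055))
print('gouges',plane(t,*p(140,107),.178),plane(t,*p(133,237),.178))
P=pts(t);
Q=P[225:240,108:132].reshape(-1,3);Q=Q[(Q[:,2]>.165)];print(len(Q),Q.mean(0),np.median(Q,0))
Q=P[180:250,130:150].reshape(-1,3);Q=Q[abs(Q[:,2]-.055)<.008].astype(np.float32);print(cv2.minAreaRect(Q[:,:2]*1000))
E
```

```text
coltop [ 0.7658 -0.0713  0.1555] [0.1 0.2] [-0.3 -0. ]
heart [ 0.5706 -0.1154  0.0363] [0.  0.1] [-0.1 -0. ]
mouth [ 0.6259 -0.2141  0.1376] [0.1 0.3] [-0.3 -0. ]
foot [ 0.7645 -0.0715  0.0111] [0.  0.1] [-0.1 -0. ]
foot plane [ 0.76141942 -0.07148415  0.026     ] [ 0.7557758  -0.05574961  0.026     ] col [ 0.76590759 -0.07104769  0.158     ] [ 0.763054 -0.06788   0.158   ]
heart [ 0.5705923 -0.1152278  0.04     ] [ 0.56919082 -0.11112354  0.04      ]
arm [ 0.73301779 -0.09680394  0.107     ] [ 0.67738153 -0.16870404  0.107     ]
needle top [0.43954786 0.36611701 0.179     ] stem at block [0.43990304 0.3658969  0.055     ]
gouges [0.55991937 0.36261471 0.178     ] [0.49995567 0.36410012 0.178     ]
39 [0.43955919 0.36461948 0.17786316] [0.44045685 0.36497145 0.17891466]
((499.0244140625, 348.6927490234375), (187.70323181152344, 38.08561706542969), 1.0863310098648071)
```

Column, heart and head agree to about 2 mm. The column-to-heart distance measures 0.1997 m against the stated 0.200. My plan is to grip the upper lug across its flats, which squares the tilt, and swing it along the arc. First I'll work out the yaw.

```bash
python3 - <<'E'
from h import *
from scipy.spatial.transform import Rotation as Ro
s=manip.get_state();q=s['ee_rot'];R=Ro.from_quat([*q[1:],q[0]]).as_matrix();print(R.round(3),s['position'],s['qpos'])
print('jaw deg',np.degrees(np.arctan2(R[1,0],R[0,0])))
E
```

```text
[[ 0.392 -0.     0.92 ]
 [-0.92   0.001  0.392]
 [-0.001 -1.     0.   ]] [ 0.22529852 -0.52862532  0.24764668] [-1.28900027e+00  2.76439794e-01  1.50583579e+00  3.34450106e-05
  1.36069642e+00 -1.21026880e-01]
jaw deg -66.92033895168593
```

Call:
arm_command:
  commands:
    - [8.5,[2,2,2],0.03]
    - [8.5,[3,2,1],0.03]
    - [8.5,[3,2,0],0.03]
    - [8.5,[3,2,0],0.03]
    - [8.5,[3,2,0],0.04]
    - [8.5,[3,2,0],0.04]
    - [8.5,[3,2,0],0.04]
    - [8.5,[3,2,0],0.04]
    - [8.5,[3,2,0],0.04]
    - [8.5,[3,2,0],0.04]
    - [8.5,[3,2,0],0.04]
    - [8.5,[3,2,0],0.04]

```text
clock: 1.35
position: [0.5764, -0.2879, 0.2779]
ee_rot: [-0.661, 0.661, -0.251, 0.251]
contact_force: [0.5, -0.7, -0.9]
width: 0.0851
```

Call:
arm_command:
  commands:
    - [8.5,[2,2,0],0]
    - [8.5,[1,1,0],0]
    - [8.5,[0,0,0],0]
    - [8.5,[0,0,0],0]
    - [8.5,[0,0,0],0]

```text
clock: 1.85
position: [0.6043, -0.2601, 0.2784]
ee_rot: [-0.66, 0.661, -0.252, 0.252]
contact_force: [-1.4, 0.8, -0.1]
width: 0.0849
```

```bash
python3 - <<'E'
from h import *
w=grab('wrist','w1');print(manip.get_state()['position'])
E
```

```text
[ 0.60433327 -0.2601923   0.27851494]
```

View pics/w1.png

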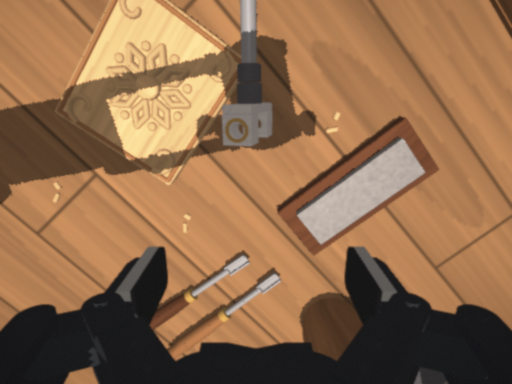

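The wrist view shows the head tilted towards the heart: the upper mouth is at (236,127) and the lower lug shows to its right. The heart is at (150,88).

```bash
python3 - <<'E'
from h import *
w=load('w1');P=pts(w)
print('mouth',plane(w,236,127,.138),P[137,236],P[113,250],'heart',plane(w,150,88,.04),P[88,150])
print('arm',plane(w,248,40,.107),plane(w,249,15,.107),P[40,248],P[15,249])
print('lower',P[132,264],P[110,264])
cv2.imwrite('pics/c4.png',cv2.resize(w['pixels'][40:190,90:290,::-1],None,fx=4,fy=4,interpolation=cv2.INTER_CUBIC))
E
```

```text
mouth [ 0.62656852 -0.21133041  0.138     ] [ 0.62055976 -0.21763952  0.13598868] [ 0.64337881 -0.21056852  0.14156333] heart [ 0.57284846 -0.11849728  0.04      ] [ 0.57280673 -0.11845484  0.03981753]
arm [ 0.68198427 -0.16419535  0.107     ] [ 0.69569548 -0.15031647  0.107     ] [ 0.68192697 -0.16428204  0.10766007] [ 0.69567261 -0.15034711  0.10717208]
lower [ 0.63875107 -0.23562781  0.08612026] [ 0.65319655 -0.21871872  0.09708441]
```

View pics/c4.png

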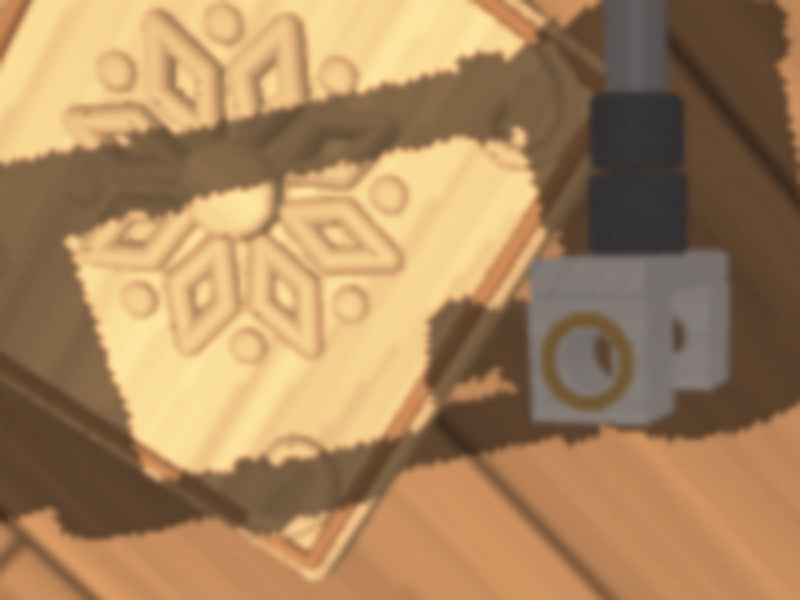

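Call:
arm_command:
  commands:
    - [8.5,[1.2,2.2,0],0]
    - [8.5,[1.3,2.2,0],0]
    - [8.5,[0,0,-2],0]
    - [8.5,[0,0,-2],0]
    - [8.5,[0,0,-2],0]
    - [8.5,[0,0,-2],0]
    - [8.5,[0,0,-2],0]
    - [8.5,[0,0,-1.5],0]
    - [8.5,[0,0,-1.5],0]
    - [8.5,[0,0,-1],0]
    - [8.5,[0,0,0],0]
    - [8.5,[0,0,0],0]

```text
clock: 3.1
position: [0.6304, -0.2156, 0.1388]
ee_rot: [-0.661, 0.661, -0.252, 0.252]
contact_force: [0.1, 0.4, 0.4]
width: 0.0849
```

```bash
python3 - <<'E'
from h import *
w=grab('wrist','w2');grab('side','s2');print(manip.get_state()['position'])
E
```

```text
[ 0.63089984 -0.21552529  0.13945586]
```

View pics/w2.png

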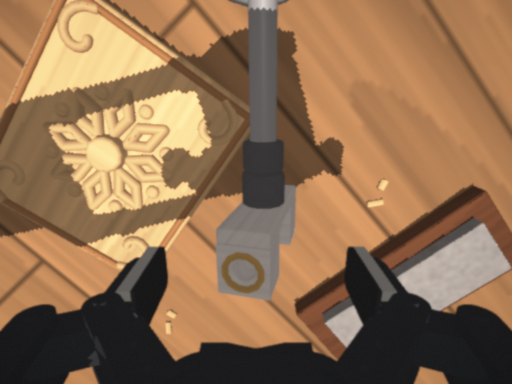

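The lug sits between the open fingers (mouth at (242,271)). I'll lower slightly and close to square it up.

Call:
arm_command:
  commands:
    - [6,[0,0,-0.3],0]
    - [4,[0,0,0],0]
    - [3,[0,0,0],0]
    - [2,[0,0,0],0]
    - [2,[0,0,0],0]
    - [2,[0,0,0],0]
    - [2,[0,0,0],0]
    - [2,[0,0,0],0]
    - [2,[0,0,0],0]
    - [2,[0,0,0],0]
  grip_force: 40

```text
clock: 4.2
position: [0.6303, -0.2149, 0.1358]
ee_rot: [-0.661, 0.661, -0.252, 0.252]
contact_force: [-1.6, 1.0, 5.2]
width: 0.0283
```

```bash
python3 - <<'E'
from h import *
w=grab('wrist','w3');grab('side','s3');print(manip.get_state())
cv2.imwrite('pics/s3c.png',cv2.resize(load('s3')['pixels'][120:235,165:305,::-1],None,fx=5,fy=5,interpolation=cv2.INTER_CUBIC))
E
```

```text
{'clock': 4.3, 'qpos': array([-4.33000966e-01,  4.83734427e-01,  1.46344000e+00,  1.56460089e-05,
        1.19413922e+00,  2.94882874e-01]), 'qd': array([-0.00030611,  0.00095259, -0.00051264, -0.00095375, -0.00031228,
       -0.00108887]), 'effort': array([-3.78406970e-01, -4.82828021e+01, -2.20047498e+01,  1.19718784e-02,
       -7.38857724e-01,  1.65627664e-01]), 'position': array([ 0.63037754, -0.21493554,  0.1358016 ]), 'ee_rot': array([-0.66078953,  0.66079288, -0.25160537,  0.2518029 ]), 'contact_force': array([-1.73249614,  1.64555507,  5.59699994]), 'moment': array([0.1872284 , 0.26526081, 0.16937016]), 'width': 0.028589857152988667}
```

View pics/w3.png

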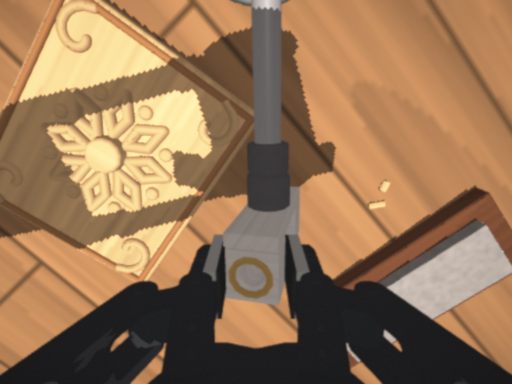

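View pics/s3c.png

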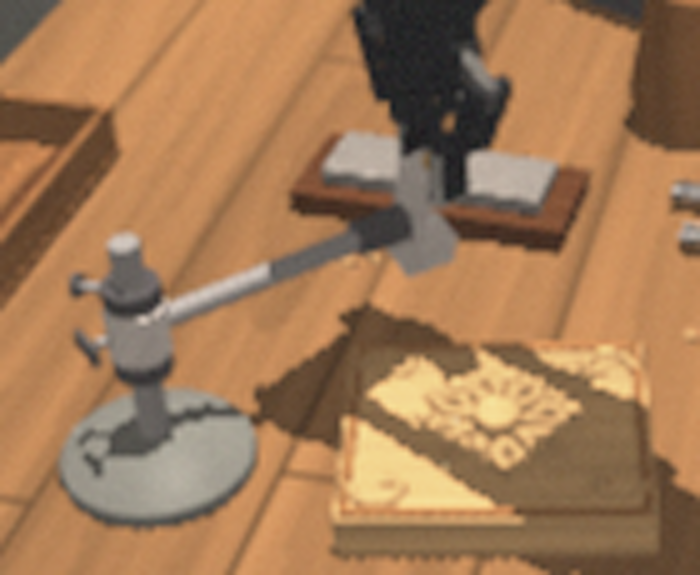

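The opening is 28.6 mm, not 26 mm, so the lug is still tilted, held by friction on its corners. Sliding the pads vertically under a light grip should free it to square up.

Call:
arm_command:
  commands:
    - [2,[0,0,0],0]
    - [2,[0,0,-0.3],0]
    - [2,[0,0,-0.3],0]
    - [2,[0,0,-0.3],0]
    - [2,[0,0,-0.3],0]
    - [2,[0,0,0],0]
  grip_force: 25

```text
clock: 4.9
position: [0.6348, -0.2184, 0.1304]
ee_rot: [-0.66, 0.662, -0.246, 0.257]
contact_force: [-1.2, -1.7, 25.0]
width: 0.026
```

Call:
arm_command:
  commands:
    - [2,[0,0,0.4],0]
    - [2,[0,0,0.4],0]
    - [2,[0,0,0],0]
    - [2,[0,0,0],0]
  grip_force: 40

```text
clock: 5.3
position: [0.6318, -0.2158, 0.1311]
ee_rot: [-0.661, 0.661, -0.251, 0.253]
contact_force: [4.4, -2.1, -0.6]
width: 0.0252
```

```bash
python3 - <<'E'
from h import *
w=grab('wrist','w4');grab('side','s4');print(manip.get_state())
cv2.imwrite('pics/s4c.png',cv2.resize(load('s4')['pixels'][120:235,165:305,::-1],None,fx=5,fy=5,interpolation=cv2.INTER_CUBIC))
E
```

```text
{'clock': 5.4, 'qpos': array([-4.33365203e-01,  4.88377142e-01,  1.46786466e+00,  1.62226037e-04,
        1.18235146e+00,  2.95963635e-01]), 'qd': array([-0.00070739, -0.00102096, -0.00024283,  0.00068444,  0.00179557,
        0.00022394]), 'effort': array([ 1.62294880e+00, -5.22765291e+01, -1.96307623e+01, -4.93564003e-02,
        2.12429680e+00, -8.29548128e-01]), 'position': array([ 0.63177321, -0.21579523,  0.13109647]), 'ee_rot': array([-0.66058164,  0.66062125, -0.25113794,  0.25326112]), 'contact_force': array([ 4.52646617, -2.2196198 , -0.76739618]), 'moment': array([-0.64926578, -0.9055135 , -0.84841272]), 'width': 0.02567861316591698}
```

View pics/w4.png

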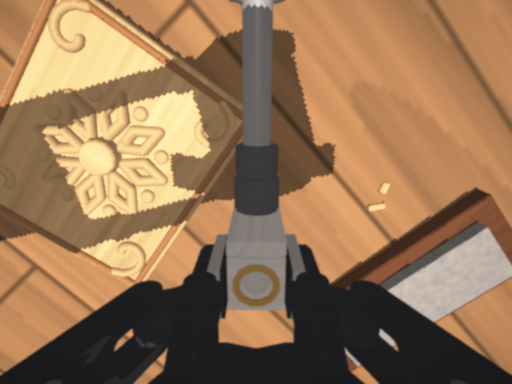

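View pics/s4c.png

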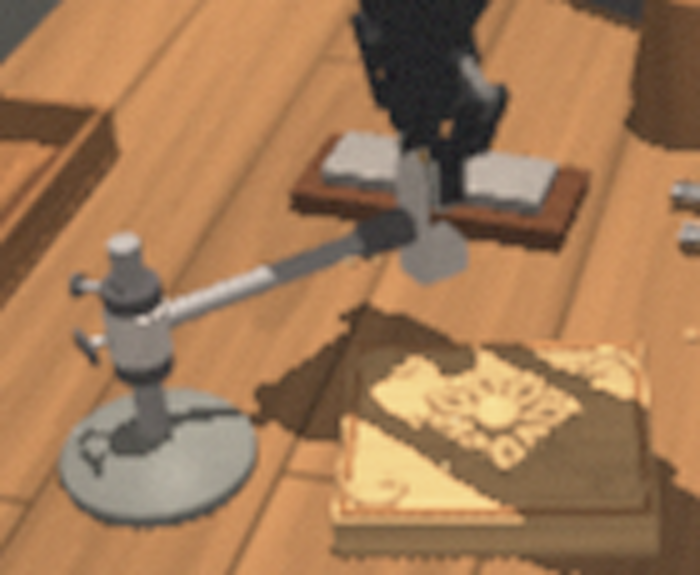

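```bash
python3 - <<'E'
from h import *
w=load('w4'); m=plane(w,256,284,.14); hh=plane(w,98,156,.04); print(m,hh,plane(w,257,130,.107),plane(w,258,40,.107))
for c in [np.array([.765,-.0705]),np.array([.764,-.072])]:
    for p in (m,hh,np.array([.5706,-.1152]),np.array([.5692,-.1111])): d=p[:2]-c; print(np.hypot(*d),np.degrees(np.arctan2(*d[::-1]))%360)
E
```

```text
[ 0.63104277 -0.21813829  0.14      ] [ 0.57268638 -0.11501447  0.04      ] [ 0.67363907 -0.17123825  0.107     ] [ 0.70010285 -0.14213783  0.107     ]
0.19935296084431825 227.7814763231015
0.19739824682660687 193.03262953018773
0.19947293049434053 192.94940538696235
0.19996499693696393 191.71452521197568
0.19757030059358383 227.70394348764253
0.1960896406941572 192.67151995640944
0.19816609195318963 192.59152884393677
0.1986853039356459 191.34952090485297
```

```bash
python3 - <<'E'
import numpy as np
a=np.radians(np.linspace(227.8,193.0,25));p=20*np.c_[np.cos(a),np.sin(a)]
print(np.diff(p,axis=0).round(2).tolist(), np.diff(a)[0])
E
```

```text
[[-0.37, 0.34], [-0.36, 0.35], [-0.35, 0.36], [-0.34, 0.37], [-0.33, 0.38], [-0.32, 0.39], [-0.31, 0.4], [-0.3, 0.4], [-0.29, 0.41], [-0.28, 0.42], [-0.27, 0.43], [-0.26, 0.43], [-0.25, 0.44], [-0.24, 0.45], [-0.23, 0.45], [-0.22, 0.46], [-0.2, 0.46], [-0.19, 0.47], [-0.18, 0.47], [-0.17, 0.48], [-0.16, 0.48], [-0.14, 0.48], [-0.13, 0.49], [-0.12, 0.49]] -0.025307274153917536
```

Call:
arm_command:
  commands:
    - [2,[-0.37,0.34,0],-0.0253]
    - [2,[-0.36,0.35,0],-0.0253]
    - [2,[-0.35,0.36,0],-0.0253]
    - [2,[-0.34,0.37,0],-0.0253]
    - [2,[-0.33,0.38,0],-0.0253]
    - [2,[-0.32,0.39,0],-0.0253]
    - [2,[-0.31,0.4,0],-0.0253]
    - [2,[-0.3,0.4,0],-0.0253]
    - [2,[-0.29,0.41,0],-0.0253]
    - [2,[-0.28,0.42,0],-0.0253]
    - [2,[-0.27,0.43,0],-0.0253]
    - [2,[-0.26,0.43,0],-0.0253]

```text
clock: 6.6
position: [0.5937, -0.1691, 0.1311]
ee_rot: [-0.615, 0.615, -0.348, 0.35]
contact_force: [4.8, -4.3, -1.5]
width: 0.0251
```

Call:
arm_command:
  commands:
    - [2,[-0.25,0.44,0],-0.0253]
    - [2,[-0.24,0.45,0],-0.0253]
    - [2,[-0.23,0.45,0],-0.0253]
    - [2,[-0.22,0.46,0],-0.0253]
    - [2,[-0.2,0.46,0],-0.0253]
    - [2,[-0.19,0.47,0],-0.0253]
    - [2,[-0.18,0.47,0],-0.0253]
    - [2,[-0.17,0.48,0],-0.0253]
    - [2,[-0.16,0.48,0],-0.0253]
    - [2,[-0.14,0.48,0],-0.0253]
    - [2,[-0.13,0.49,0],-0.0253]
    - [2,[-0.12,0.49,0],-0.0253]

```text
clock: 7.8
position: [0.5717, -0.1134, 0.1311]
ee_rot: [-0.555, 0.555, -0.437, 0.44]
contact_force: [5.7, -6.0, -2.3]
width: 0.0253
```

Call:
arm_command:
  commands:
    - [2,[0,0,0],0]
    - [2,[0,0,0],0]
    - [2,[0,0,0],0]

```text
clock: 8.1
position: [0.5714, -0.1126, 0.1311]
ee_rot: [0.555, -0.555, 0.437, -0.439]
contact_force: [4.5, -2.2, -1.5]
width: 0.0252
```

```bash
python3 - <<'E'
from h import *
w=grab('wrist','w5');grab('side','s5');grab('top','t5');print(manip.get_state()['position'])
cv2.imwrite('pics/s5c.png',cv2.resize(load('s5')['pixels'][120:235,165:305,::-1],None,fx=5,fy=5,interpolation=cv2.INTER_CUBIC))
cv2.imwrite('pics/t5c.png',cv2.resize(load('t5')['pixels'][115:235,225:315,::-1],None,fx=5,fy=5,interpolation=cv2.INTER_CUBIC))
E
```

```text
[ 0.57142785 -0.1126417   0.13112155]
```

View pics/w5.png

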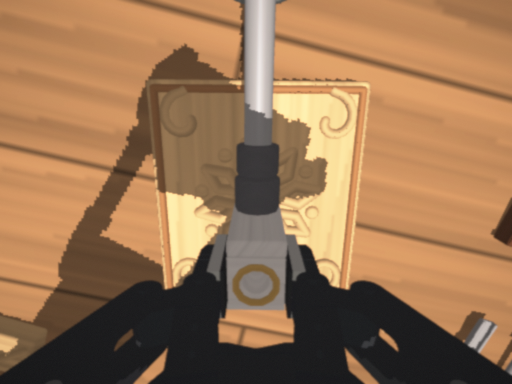

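View pics/s5c.png

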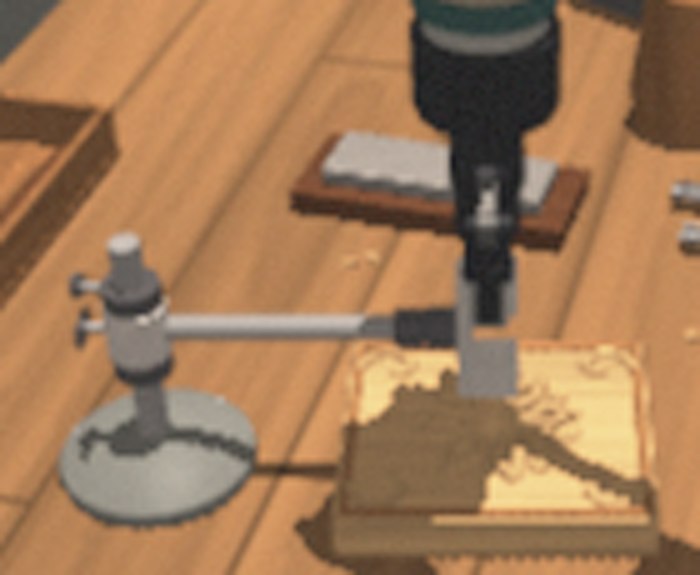

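The arm now lies along the panel's midline in the wrist view: panel edges at u=148 and 369, arm at u=258. I'll release, back off and check the alignment and tilt.

Call:
arm_command:
  commands:
    - [4,[0,0,0],0]
    - [6,[0,0,0],0]
    - [8.5,[0,0,0],0]
    - [8.5,[0,0,1],0]
    - [8.5,[0,0,2],0]
    - [8.5,[0,0,3],0]
    - [8.5,[0,0,3],0]
    - [8.5,[-1,0,3],0]
    - [8.5,[-2,-0.5,2],0]
    - [8.5,[-2,-0.5,0],0]
    - [8.5,[0,0,0],0]
    - [8.5,[0,0,0],0]

```text
clock: 9.45
position: [0.5203, -0.1218, 0.2719]
ee_rot: [0.555, -0.555, 0.438, -0.438]
contact_force: [0.7, 0.9, 0.1]
width: 0.0851
```

```bash
python3 - <<'E'
from h import *
w=grab('wrist','w6');grab('side','s6');grab('top','t6');print(manip.get_state()['position'])
cv2.imwrite('pics/s6c.png',cv2.resize(load('s6')['pixels'][120:235,165:305,::-1],None,fx=5,fy=5,interpolation=cv2.INTER_CUBIC))
cv2.imwrite('pics/t6c.png',cv2.resize(load('t6')['pixels'][115:235,225:315,::-1],None,fx=5,fy=5,interpolation=cv2.INTER_CUBIC))
E
```

```text
[ 0.52084224 -0.12180817  0.27093529]
```

View pics/w6.png

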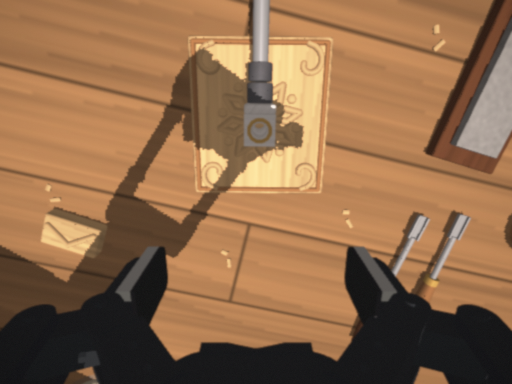

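View pics/s6c.png

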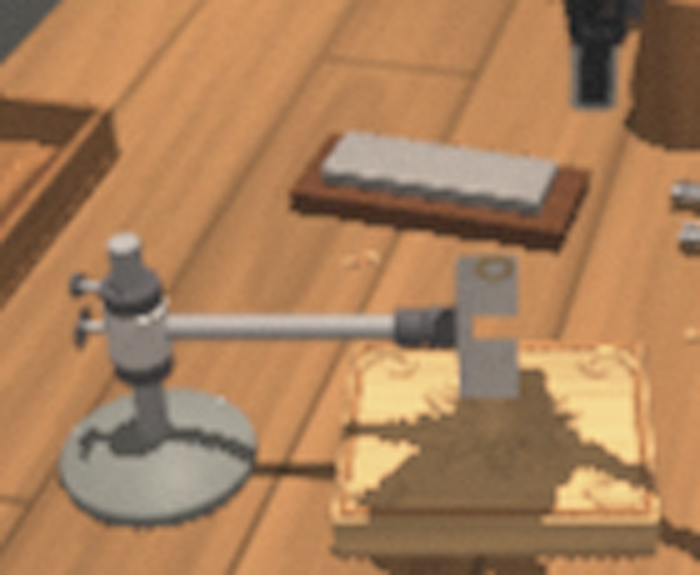

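View pics/t6c.png

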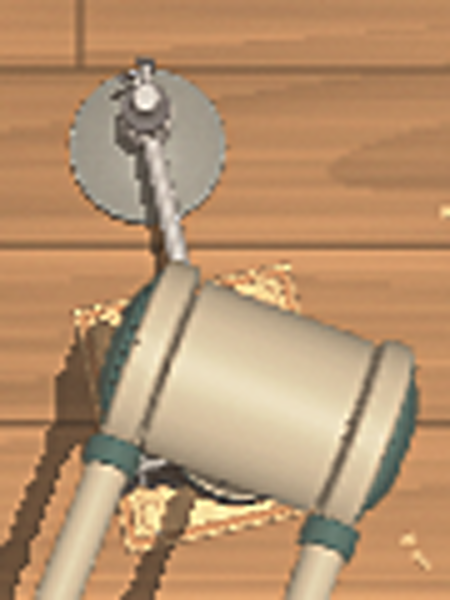

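```bash
python3 - <<'E'
from h import *
w=load('w6')
cv2.imwrite('pics/w6c.png',cv2.resize(w['pixels'][20:200,180:340,::-1],None,fx=4,fy=3.3,interpolation=cv2.INTER_CUBIC)[:600])
P=pts(w)
# panel corners from height mask
m=((P[...,2]>.02)&(P[...,2]<.045)).astype(np.uint8)
for v in (60,80,160,175,185):
    u=np.where(m[v,150:350])[0]+150; print(v,u.min(),u.max(),[plane(w,x,v,.028)[:2].round(4).tolist() for x in (u.min()-.5,u.max()+.5)])
h=((P[...,2]>.125)&(P[...,2]<.16)).astype(np.uint8); h[240:]=0
vv,uu=np.where(h);print(uu.min(),uu.max(),vv.min(),vv.max())
for v in range(100,150,6):
    u=np.where(h[v,200:320])[0]+200; print(v,(u.min(),u.max()) if len(u) else 0)
Q=P[h>0];print(len(Q),Q.mean(0),cv2.minAreaRect((Q[:,:2]*1000).astype(np.float32)))
g=P[(m>0)];g=g[(abs(g[:,0]-.57)<.12)&(abs(g[:,1]+.115)<.12)];print(cv2.minAreaRect((g[:,:2]*1000).astype(np.float32)))
R=np.array(w['R']);print(R.round(4))
E
```

```text
60 189 331 [[0.615, -0.0226], [0.6523, -0.1771]]
80 190 329 [[0.5946, -0.0273], [0.6318, -0.1813]]
160 194 323 [[0.505, -0.0479], [0.5423, -0.2021]]
175 195 322 [[0.4867, -0.0524], [0.5239, -0.2065]]
185 195 321 [[0.474, -0.0547], [0.5113, -0.2091]]
244 275 104 146
100 0
106 (np.int64(244), np.int64(275))
112 (np.int64(244), np.int64(275))
118 (np.int64(244), np.int64(275))
124 (np.int64(244), np.int64(274))
130 (np.int64(244), np.int64(274))
136 (np.int64(244), np.int64(274))
142 (np.int64(244), np.int64(274))
148 0
1193 [ 0.57440573 -0.11220673  0.14011909] ((573.5542602539062, -112.49913787841797), (34.04096984863281, 25.406288146972656), 13.022212982177734)
((569.9420166015625, -114.04297637939453), (180.22349548339844, 160.42147827148438), 13.023045539855957)
[[ 2.347e-01 -9.721e-01  4.000e-04]
 [-9.284e-01 -2.240e-01  2.966e-01]
 [-2.882e-01 -6.990e-02 -9.550e-01]]
```

View pics/w6c.png

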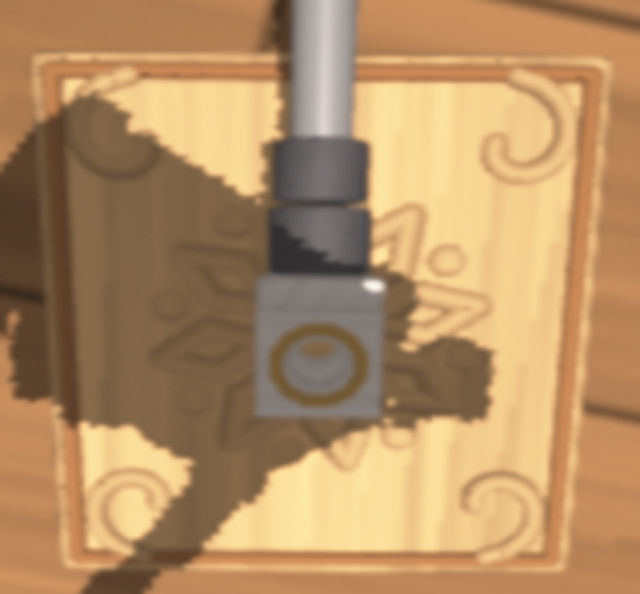

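```bash
python3 - <<'E'
from h import *
w=load('w6');P=pts(w)
Q=P[112:144,247:272].reshape(-1,3);Q=Q[abs(Q[:,2]-.14)<.006]
A=np.c_[Q[:,:2]-Q[:,:2].mean(0),np.ones(len(Q))];c=np.linalg.lstsq(A,Q[:,2],rcond=None)[0]
r=Q[:,2]-A@c;A=A[abs(r)<.003];Q=Q[abs(r)<.003];c=np.linalg.lstsq(A,Q[:,2],rcond=None)[0];print(c,len(Q),'tilt across',c[:2]@[-np.sin(.2273),np.cos(.2273)],'along',c[:2]@[np.cos(.2273),np.sin(.2273)])
a=w['pixels'][20:200,180:340,::-1]
# side view edges of upper/lower lug
s=load('s6');print([s['pixels'][y,250:280].mean(1).astype(int).tolist() for y in (176,180,192,195)])
S=pts(s)
for lo,hi in((.12,.14),(.062,.08)):
    m=(S[...,2]>lo)&(S[...,2]<hi)&(abs(S[...,0]-.57)<.04)&(abs(S[...,1]+.113)<.04);q=S[m];q=q[abs(q[:,2]-(lo+hi)/2)<.008];d=(q[:,:2]-[.5699,-.114])@np.array([[np.cos(.2273),-np.sin(.2273)],[np.sin(.2273),np.cos(.2273)]]);print(len(q),np.median(d,0),d.min(0),d.max(0))
E
```

```text
[-0.01657035 -0.00193642  0.14047203] 638 tilt across 0.0018474810398598468 along -0.01658049735639359
[[138, 140, 140, 143, 141, 137, 127, 124, 123, 125, 124, 126, 118, 115, 116, 121, 124, 126, 135, 141, 140, 140, 141, 144, 144, 143, 135, 129, 126, 116], [139, 135, 138, 137, 133, 125, 120, 122, 120, 124, 126, 125, 126, 128, 129, 129, 128, 125, 136, 142, 144, 142, 143, 140, 141, 136, 131, 120, 112, 122], [192, 193, 195, 195, 194, 189, 167, 121, 121, 124, 124, 122, 124, 124, 126, 122, 124, 125, 150, 180, 190, 189, 189, 187, 185, 187, 186, 186, 186, 186], [196, 196, 197, 197, 192, 194, 182, 120, 121, 125, 125, 126, 126, 126, 128, 128, 127, 128, 117, 95, 95, 97, 95, 102, 155, 190, 189, 188, 187, 187]]
67 [0.00066543 0.01328929] [-0.01297165 -0.00601114] [0.0195296  0.01604823]
60 [0.0012885 0.0128766] [-0.01278636 -0.00673573] [0.01826353 0.01514483]
```

The head is upright (tilt about 0.002–0.007 rad) and its bore is within about 1 mm of the panel's centre. Now for the needle.

Call:
arm_command:
  commands:
    - [8.5,[-0.8,2,0],-0.02]
    - [8.5,[-1,4,0],-0.02]
    - [8.5,[-1,4,0],-0.02]
    - [8.5,[-1,4,0],-0.02]
    - [8.5,[-1,4,0],-0.02]
    - [8.5,[-1,4,0],-0.02]
    - [8.5,[-1,4,0],-0.02]
    - [8.5,[-1,4,0],-0.02]
    - [8.5,[-1,4,0],-0.02]
    - [8.5,[-1,4,0],-0.02]
    - [8.5,[-1,4,0],-0.02]
    - [8.5,[-1,4,0],-0.014]

```text
clock: 10.8
position: [0.4019, 0.3402, 0.2708]
ee_rot: [-0.5, 0.501, -0.5, 0.5]
contact_force: [0.9, -0.5, 0.2]
width: 0.0851
```

Call:
arm_command:
  commands:
    - [8.5,[0,2.8,0],0]
    - [8.5,[0,0,0],0]
    - [8.5,[0,0,0],0]
    - [8.5,[0,0,0],0]

```text
clock: 11.2
position: [0.4024, 0.3654, 0.2709]
ee_rot: [-0.5, 0.501, -0.5, 0.5]
contact_force: [0.2, -0.5, -0.2]
width: 0.0848
```

```bash
python3 - <<'E'
from h import *
w=grab('wrist','w7');grab('top','t7');print(manip.get_state()['position'])
P=pts(w);m=(P[...,2]>.172)&(P[...,2]<.185);m[300:]=0
n,l,st,c=cv2.connectedComponentsWithStats(m.astype(np.uint8))
for i in range(1,n):
    if st[i,4]>20: print(c[i],st[i],P[l==i].mean(0))
E
```

```text
[0.40251047 0.36502962 0.27121141]
[255.94986807  64.25593668] [242  49  30  32 758] [0.49934573 0.36527993 0.17678705]
[255.42539683 155.17142857] [242 141  28  29 630] [0.43882175 0.36546712 0.17890899]
```

View pics/w7.png

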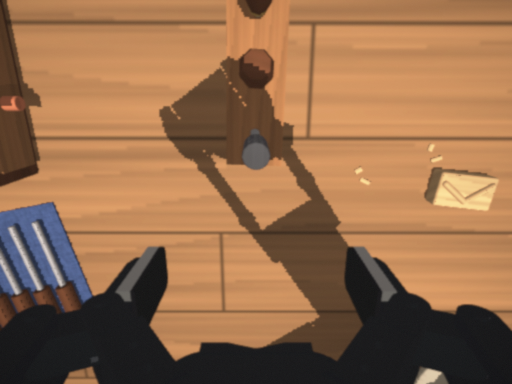

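View pics/t7.png

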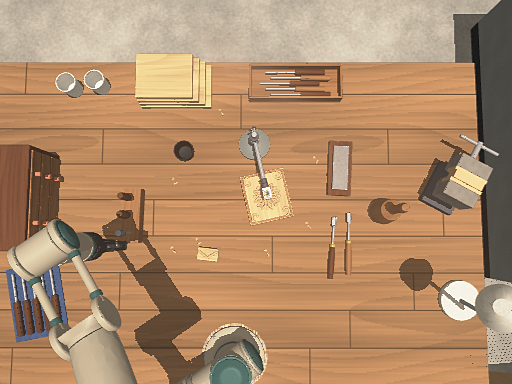

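The needle's top is at (0.4388, 0.3655), z 0.179, at pixel (255,155). I'll descend and grip it.

Call:
arm_command:
  commands:
    - [8.5,[1.8,0,0],0]
    - [8.5,[1.85,0,0],0]
    - [8.5,[0,0,-2],0]
    - [8.5,[0,0,-2],0]
    - [8.5,[0,0,-2],0]
    - [8.5,[0,0,-2],0]
    - [8.5,[0,0,-2],0]
    - [8.5,[0,0,-1.2],0]
    - [8.5,[0,0,-0.6],0]
    - [8.5,[0,0,0],0]

```text
clock: 12.3
position: [0.4394, 0.3656, 0.1527]
ee_rot: [-0.5, 0.501, -0.5, 0.5]
contact_force: [-0.8, 1.0, 0.5]
width: 0.0848
```

Call:
arm_command:
  commands:
    - [5,[0,0,0],0]
    - [3,[0,0,0],0]
    - [1.5,[0,0,0],0]
    - [1.5,[0,0,0],0]
    - [1.5,[0,0,0],0]
    - [1.5,[0,0,0],0]
    - [1.5,[0,0,0],0]
    - [1.5,[0,0,0],0]
    - [1.5,[0,0,0],0]
  grip_force: 40

```text
clock: 13.2
position: [0.439, 0.3663, 0.1538]
ee_rot: [0.501, -0.5, 0.5, -0.5]
contact_force: [-1.1, 0.9, 3.9]
width: 0.0188
```

```bash
python3 - <<'E'
from h import *
w=grab('wrist','w8');print(manip.get_state())
E
```

```text
{'clock': 13.25, 'qpos': array([5.73510899e-01, 3.38370116e-01, 1.65993205e+00, 8.60275768e-05,
       1.14237351e+00, 2.14268570e+00]), 'qd': array([ 1.73410770e-03,  1.10354627e-03,  8.67491736e-05, -2.80247146e-04,
       -7.02641328e-05, -1.13493022e-03]), 'effort': array([-2.54535992e-01, -4.04733109e+01, -2.05465221e+01, -2.08290727e-01,
        1.23469747e-02, -1.99593005e-04]), 'position': array([0.43903706, 0.36623986, 0.15374101]), 'ee_rot': array([ 0.50071898, -0.50007351,  0.49956194, -0.49964472]), 'contact_force': array([0.29960899, 1.06046941, 4.13580695]), 'moment': array([0.16366377, 0.06987184, 0.02592362]), 'width': 0.0188475281530948}
```

View pics/w8.png

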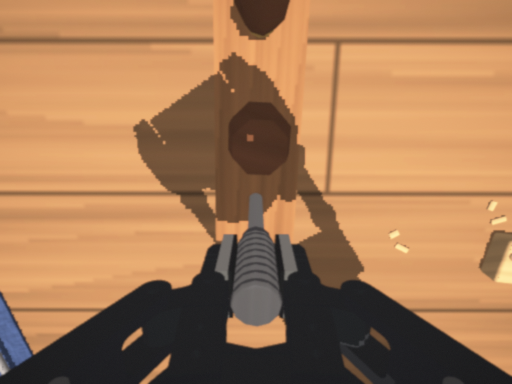

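The needle is held between the pads, seen at (256,270). I'll lift it straight up.

Call:
arm_command:
  commands:
    - [1.5,[0,0,0.5],0]
    - [1.5,[0,0,1],0]
    - [1.5,[0,0,1.5],0]
    - [1.5,[0,0,1.5],0]
    - [1.5,[0,0,1.5],0]
    - [1.5,[0,0,2],0]
    - [1.5,[0,0,2],0]
    - [1.5,[0,0,2],0]
    - [1.5,[0,0,2],0]
    - [1.5,[0,0,2],0]
    - [1.5,[0,0,0.5],0]
    - [1.5,[0,0,0],0]

```text
clock: 14.45
position: [0.4388, 0.3658, 0.319]
ee_rot: [0.501, -0.5, 0.499, -0.5]
contact_force: [-0.4, -0.2, -0.4]
width: 0.0193
```

```bash
python3 - <<'E'
from h import *
w=grab('wrist','w9');grab('side','s9');grab('top','t9');print(manip.get_state())
E
```

```text
{'clock': 14.6, 'qpos': array([ 5.73436763e-01,  2.40997369e-01,  1.38563953e+00, -1.85234075e-04,
        1.51785319e+00,  2.14264440e+00]), 'qd': array([-5.77120524e-04,  1.64394802e-03,  3.26677087e-03, -1.82429446e-03,
       -3.73466068e-04, -7.50319013e-05]), 'effort': array([ 1.22153579e-02, -4.17739928e+01, -2.64464986e+01, -1.81635853e-03,
        9.10373958e-03,  1.13219002e-06]), 'position': array([0.43814723, 0.36550621, 0.31699529]), 'ee_rot': array([-0.49938389,  0.50141411, -0.49975201,  0.49944724]), 'contact_force': array([ 0.81648741,  0.29370004, -1.5617882 ]), 'moment': array([ 0.01755389,  0.00637255, -0.01634928]), 'width': 0.01892252434128521}
```

View pics/w9.png

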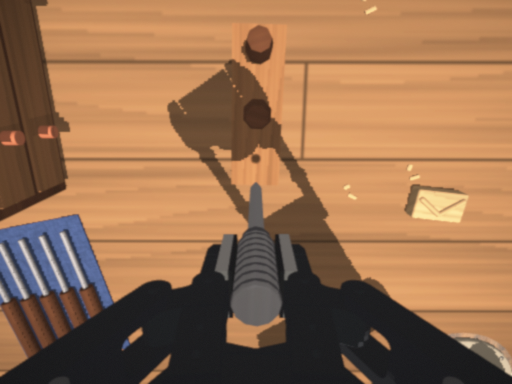

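View pics/s9.png

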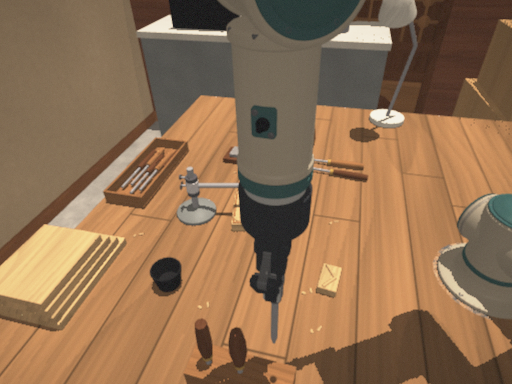

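The needle is out of the block, with its point at about (256,186) in the wrist view. I'll measure its lean and point.

```bash
cat > lean.py <<'E'
from h import *
def lean(tag,zt):
    w=load(tag);P=pts(w)
    out=[]
    p=np.array(manip.get_state()['position'])
    for v in range(180,310,1):
        q=P[v,225:290]; m=(np.hypot(q[:,0]-p[0],q[:,1]-p[1])<.03)&(q[:,2]>zt-.01)&(q[:,2]<zt+.18)
        # needle only: central run
        u=np.where(m)[0]+225
        if len(u)>2 and len(u)<60: out.append((v,u.min(),u.max(),*np.nanmedian(P[v,u.min():u.max()+1],0)))
    return w,P,np.array(out)
E
python3 - <<'E'
from lean import *
w,P,o=lean('w9',.173)
np.set_printoptions(suppress=True,precision=4)
print(o[::4]); print((-np.array(w['R']).T@w['t']))
cv2.imwrite('pics/w9c.png',cv2.resize(w['pixels'][170:330,200:310,::-1],None,fx=5,fy=3.7,interpolation=cv2.INTER_CUBIC))
E
```

```text
[[182.     254.     256.       0.442    0.3665   0.1783]
 [186.     251.     260.       0.4439   0.366    0.1977]
 [190.     250.     261.       0.4437   0.366    0.2084]
 [194.     250.     261.       0.4436   0.366    0.2189]
 [198.     249.     261.       0.4432   0.3663   0.2274]
 [202.     249.     261.       0.4432   0.3663   0.2363]
 [206.     249.     262.       0.4433   0.3659   0.245 ]
 [210.     249.     262.       0.4432   0.3663   0.2526]
 [214.     248.     262.       0.4431   0.3663   0.2595]
 [218.     248.     262.       0.4429   0.3662   0.266 ]
 [222.     248.     263.       0.4429   0.3659   0.2724]
 [226.     248.     263.       0.4431   0.3659   0.2789]
 [230.     246.     265.       0.4463   0.3659   0.2915]
 [234.     225.     288.       0.448    0.3654   0.3003]
 [238.     225.     289.       0.4481   0.3652   0.3052]]
[0.5159 0.366  0.445 ]
```

View pics/w9c.png

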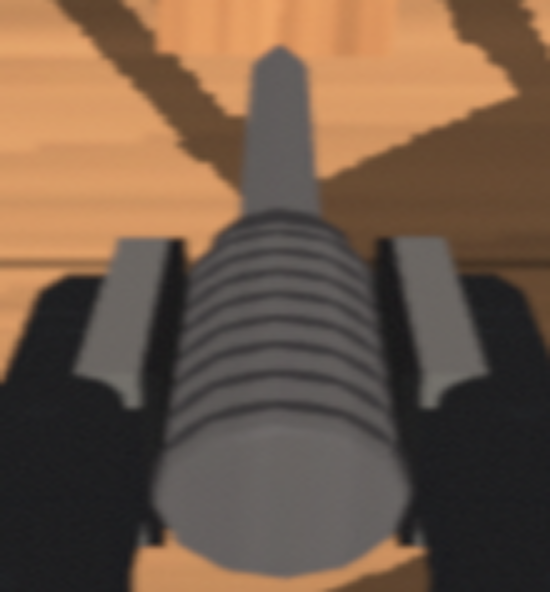

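The needle leans about 0.7° towards +x and its point is about 1 mm +x of the TCP. That fits the bore. I'll carry it above the upper bush.

Call:
arm_command:
  commands:
    - [1.5,[0,-2,0],0]
    - [1.5,[0.5,-3,0],0]
    - [1.5,[1,-4,0],0]
    - [1.5,[1,-4,0],0]
    - [1.5,[1,-4,0],0]
    - [1.5,[1.2,-4,0],0]
    - [1.5,[1.2,-4,0],0]
    - [1.5,[1.2,-4,0],0]
    - [1.5,[1.2,-4,0],0]
    - [1.5,[1.2,-4,0],0]
    - [1.5,[1.2,-4,0],0]
    - [1.5,[1.2,-3,0],0]

```text
clock: 15.8
position: [0.5575, -0.0765, 0.317]
ee_rot: [-0.499, 0.501, -0.501, 0.499]
contact_force: [-0.4, 0.9, -2.0]
width: 0.0187
```

Call:
arm_command:
  commands:
    - [1.5,[0.8,-2,0],0]
    - [1.5,[0.5,-1.4,0],0]
    - [1.5,[0,0,0],0]
    - [1.5,[0,0,0],0]
    - [1.5,[0,0,0],0]

```text
clock: 16.3
position: [0.5703, -0.1067, 0.3183]
ee_rot: [0.501, -0.501, 0.5, -0.499]
contact_force: [-0.1, -0.7, -0.3]
width: 0.0194
```

```bash
python3 - <<'E'
from h import *
w=grab('wrist','w10');grab('side','s10');print(manip.get_state()['position'])
cv2.imwrite('pics/w10c.png',cv2.resize(w['pixels'][130:330,170:340,::-1],None,fx=4,fy=3,interpolation=cv2.INTER_CUBIC))
cv2.imwrite('pics/s10c.png',cv2.resize(load('s10')['pixels'][95:215,205:315,::-1],None,fx=5,fy=5,interpolation=cv2.INTER_CUBIC))
E
```

```text
[ 0.57044386 -0.10676533  0.31857819]
```

View pics/w10c.png

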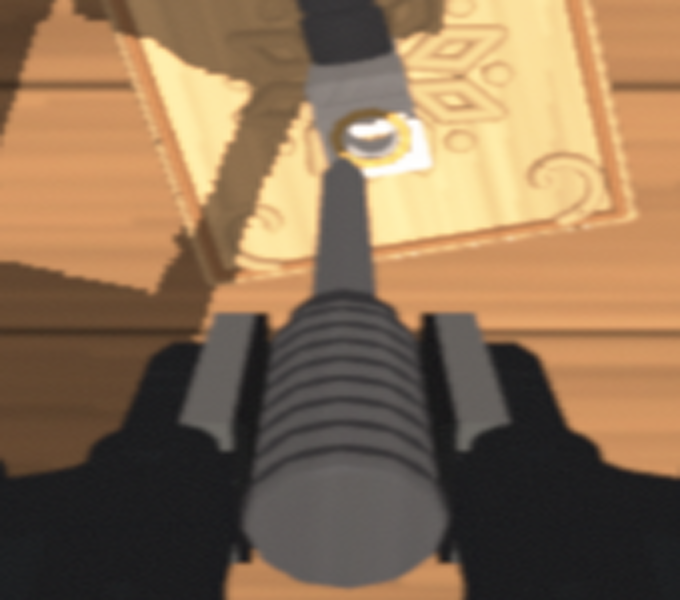

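View pics/s10c.png

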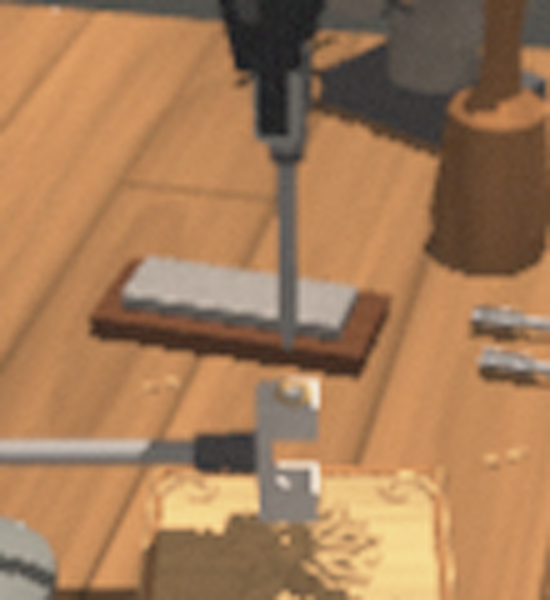

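```bash
python3 - <<'E'
from h import *
w=load('w10');s=load('s10')
m=plane(w,262.2,175.7,.14);t=plane(w,256,183,.1755);print('w',m,t,m-t)
ms=plane(s,205+293/5-.4,95+392/5-.4,.14);ts=plane(s,205+288/5-.4,95+346/5-.4,.1755);print('s',ms,ts,ms-ts)
P=pts(w)
# needle axis from depth
import lean;W,P,o=lean.lean('w10',.175);np.set_printoptions(suppress=True,precision=4);print(o[::5][:12])
h=(P[...,2]>.13)&(P[...,2]<.15);h[260:]=0
q=P[h];print(len(q),cv2.minAreaRect((q[:,:2]*1000).astype(np.float32)))
E
```

```text
w [ 0.56952718 -0.1132146   0.14      ] [ 0.57177967 -0.10688302  0.1755    ] [-0.0022525  -0.00633158 -0.0355    ]
s [ 0.56988286 -0.11392049  0.14      ] [ 0.57011401 -0.10528227  0.1755    ] [-0.00023114 -0.00863822 -0.0355    ]
[[182.     254.     256.       0.5729  -0.106    0.1763]
 [187.     250.     260.       0.5752  -0.106    0.1999]
 [192.     250.     261.       0.5748  -0.1065   0.2125]
 [197.     249.     261.       0.5746  -0.1061   0.2242]
 [202.     249.     261.       0.5748  -0.1062   0.2362]
 [207.     249.     262.       0.5746  -0.1065   0.246 ]
 [212.     249.     262.       0.5746  -0.1065   0.2557]
 [217.     248.     262.       0.5747  -0.1059   0.2645]
 [222.     248.     263.       0.5743  -0.1066   0.2716]
 [227.     248.     263.       0.5777  -0.1066   0.2867]
 [232.     244.     267.       0.5792  -0.1066   0.2964]
 [237.     225.     288.       0.5798  -0.1068   0.3038]]
739 ((573.814453125, -112.1513671875), (34.37507629394531, 26.059051513671875), 12.468131065368652)
```

Call:
arm_command:
  commands:
    - [1.5,[-0.1,-0.7,0],0]
    - [1.5,[0,0,-1],0]
    - [1.5,[0,0,-1],0]
    - [1.5,[0,0,-0.8],0]
    - [1.5,[0,0,0],0]
    - [1.5,[0,0,0],0]
    - [1.5,[0,0,0],0]

```text
clock: 17.1
position: [0.5701, -0.115, 0.2906]
ee_rot: [0.5, -0.5, 0.499, -0.5]
contact_force: [0.3, 0.1, -0.3]
width: 0.0193
```

```bash
python3 - <<'E'
from h import *
w=grab('wrist','w11');grab('side','s11');print(manip.get_state()['position'])
cv2.imwrite('pics/w11c.png',cv2.resize(w['pixels'][150:250,200:310,::-1],None,fx=6,fy=6,interpolation=cv2.INTER_CUBIC))
cv2.imwrite('pics/s11c.png',cv2.resize(load('s11')['pixels'][115:215,225:305,::-1],None,fx=6,fy=6,interpolation=cv2.INTER_CUBIC))
E
```

```text
[ 0.570067   -0.11508176  0.29078565]
```

View pics/w11c.png

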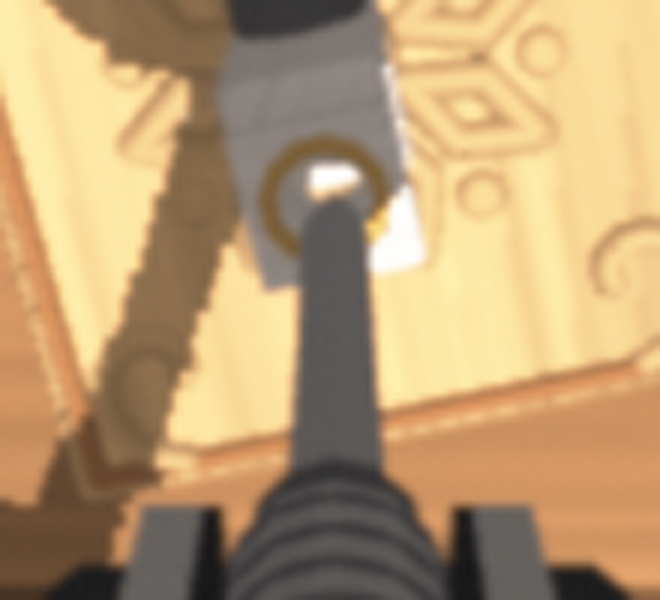

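View pics/s11c.png

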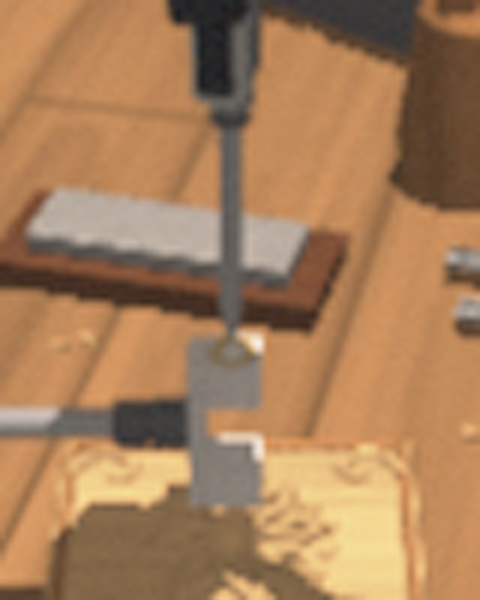

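```bash
python3 - <<'E'
from h import *
w=load('w11');s=load('s11')
m=plane(w,200+(324-3)/6,150+(202-3)/6,.14);t=plane(w,200+(334-3)/6,150+(197-3)/6,.1475);print('w',m,t,m-t)
ms=plane(s,225+(231-3)/6,115+(351-3)/6,.14);ts=plane(s,225+(232-3)/6,115+(331-3)/6,.1475);print('s',ms,ts,ms-ts)
E
```

```text
w [ 0.56935123 -0.11310829  0.14      ] [ 0.57225172 -0.11466832  0.1475    ] [-0.00290049  0.00156003 -0.0075    ]
s [ 0.57041314 -0.11380295  0.14      ] [ 0.57106333 -0.11883108  0.1475    ] [-0.0006502   0.00502814 -0.0075    ]
```

Call:
arm_command:
  commands:
    - [1.5,[-0.1,0.15,0],0]
    - [1.5,[0,0,0],0]
    - [1.5,[0,0,-0.4],0]
    - [1.5,[0,0,-0.4],0]
    - [1.5,[0,0,-0.4],0]
    - [1.5,[0,0,-0.4],0]
    - [1.5,[0,0,0],0]

```text
clock: 17.9
position: [0.5684, -0.1134, 0.2734]
ee_rot: [-0.5, 0.501, -0.5, 0.499]
contact_force: [-0.4, -0.5, -1.1]
width: 0.0189
```

```bash
python3 - <<'E'
from h import *
w=grab('wrist','w12');grab('side','s12');S=manip.get_state();print(S['position'],S['contact_force'],S['moment'])
a=cv2.resize(w['pixels'][150:250,200:310,::-1],None,fx=5,fy=6,interpolation=cv2.INTER_CUBIC)
b=cv2.resize(load('s12')['pixels'][115:215,240:288,::-1],None,fx=5,fy=6,interpolation=cv2.INTER_CUBIC)
cv2.imwrite('pics/c12.png',np.hstack([a,b]))
E
```

```text
[ 0.56877014 -0.1135161   0.27412187] [ 0.3833946   0.08095606 -1.33887032] [ 0.04167664 -0.06275364 -0.03405464]
```

View pics/c12.png

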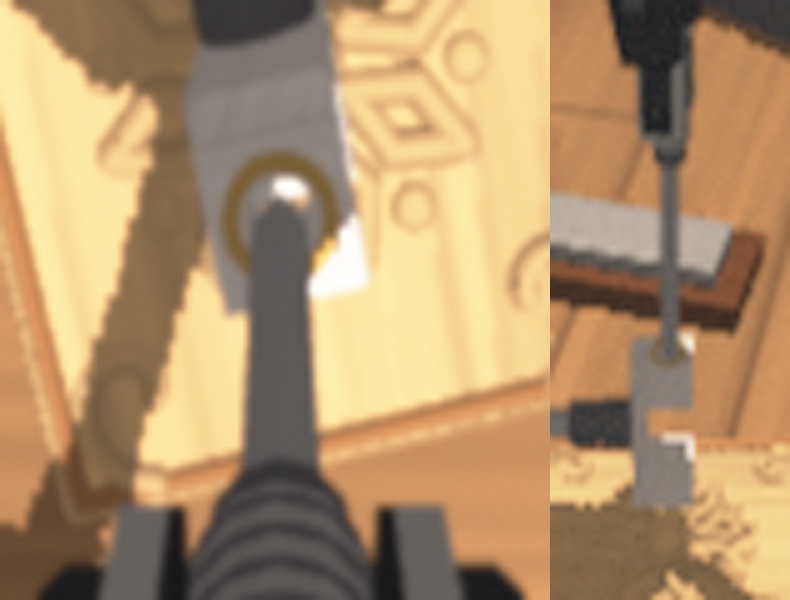

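The point is inside the upper mouth, centred across it in the crop at (279,205) with no contact force. I'll continue down.

Call:
arm_command:
  commands:
    - [1.5,[0,0,-0.3],0]
    - [1.5,[0,0,-0.3],0]
    - [1.5,[0,0,-0.3],0]
    - [1.5,[0,0,-0.3],0]
    - [1.5,[0,0,-0.3],0]
    - [1.5,[0,0,0],0]

```text
clock: 18.6
position: [0.5685, -0.1134, 0.2587]
ee_rot: [-0.5, 0.501, -0.5, 0.499]
contact_force: [0.1, -0.0, -0.9]
width: 0.0191
```

```bash
python3 - <<'E'
from h import *
w=grab('wrist','w13');grab('side','s13');S=manip.get_state();print(S['position'],S['contact_force'],S['moment'])
a=cv2.resize(w['pixels'][150:250,200:310,::-1],None,fx=5,fy=6,interpolation=cv2.INTER_CUBIC)
b=cv2.resize(load('s13')['pixels'][115:215,240:288,::-1],None,fx=5,fy=6,interpolation=cv2.INTER_CUBIC)
cv2.imwrite('pics/c13.png',np.hstack([a,b]))
E
```

```text
[ 0.56879379 -0.11349503  0.25926132] [-0.35515713 -0.33044521 -0.98980621] [-0.02922955  0.00645238 -0.03107056]
```

View pics/c13.png

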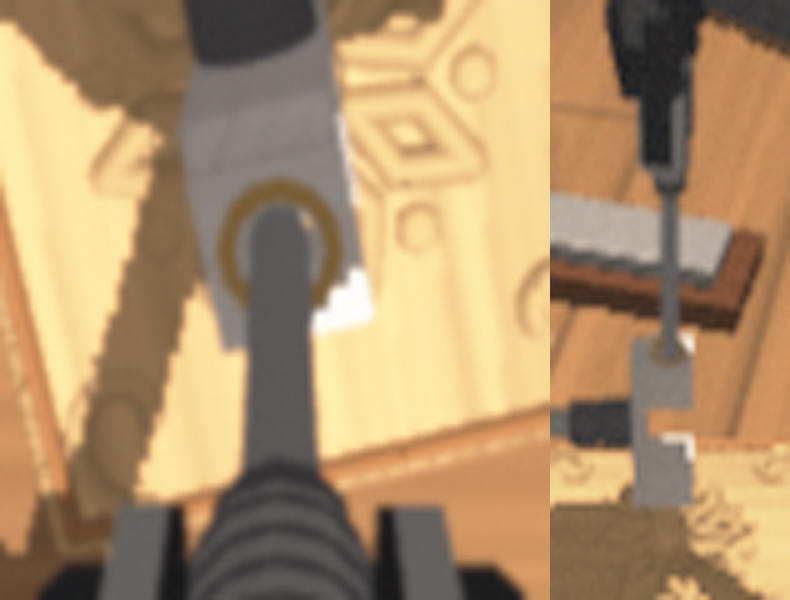

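Call:
arm_command:
  commands:
    - [1.5,[0,0,-0.3],0]
    - [1.5,[0,0,-0.3],0]
    - [1.5,[0,0,-0.3],0]
    - [1.5,[0,0,-0.3],0]
    - [1.5,[0,0,-0.3],0]
    - [1.5,[0,0,-0.3],0]
    - [1.5,[0,0,-0.3],0]
    - [1.5,[0,0,-0.3],0]
    - [1.5,[0,0,0],0]

```text
clock: 19.6
position: [0.5685, -0.1134, 0.2348]
ee_rot: [-0.5, 0.501, -0.5, 0.499]
contact_force: [0.1, 0.1, -0.3]
width: 0.0194
```

```bash
python3 - <<'E'
from h import *
w=grab('wrist','w14');grab('side','s14');S=manip.get_state();print(S['position'],S['contact_force'],S['moment'])
a=cv2.resize(w['pixels'][150:250,200:310,::-1],None,fx=5,fy=6,interpolation=cv2.INTER_CUBIC)
b=cv2.resize(load('s14')['pixels'][150:220,250:290,::-1],None,fx=7,fy=8.571,interpolation=cv2.INTER_CUBIC)
cv2.imwrite('pics/c14.png',np.hstack([a[:,:510],b[:600]]))
E
```

```text
[ 0.56879546 -0.11351492  0.23528196] [ 0.0562778  -0.66792019 -1.10663709] [ 0.09707245  0.01492369 -0.0097953 ]
```

View pics/c14.png

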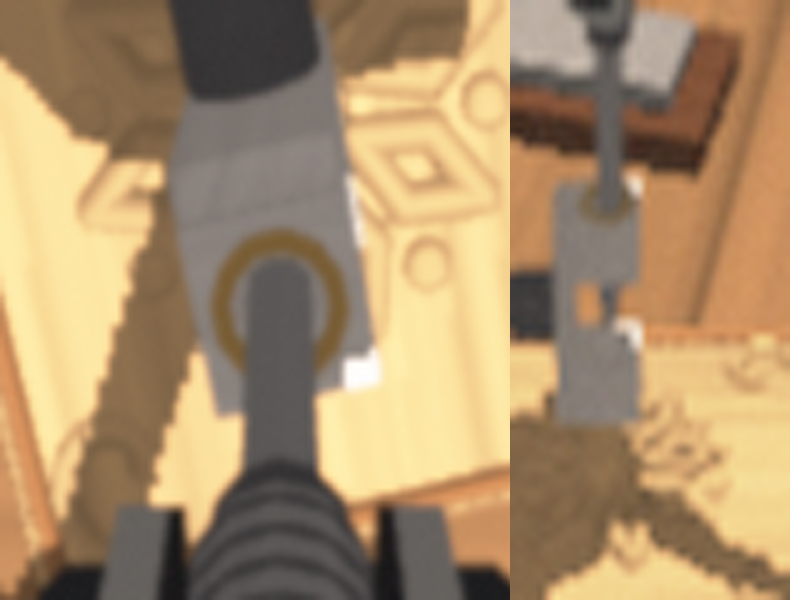

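The needle shows in the gap between the lugs (side crop at (608,300)) and is still force-free. I'll go on into the lower bush.

Call:
arm_command:
  commands:
    - [1.5,[0,0,-0.2],0]
    - [1.5,[0,0,-0.2],0]
    - [1.5,[0,0,-0.2],0]
    - [1.5,[0,0,-0.2],0]
    - [1.5,[0,0,-0.2],0]
    - [1.5,[0,0,-0.2],0]
    - [1.5,[0,0,0],0]

```text
clock: 20.4
position: [0.5686, -0.1135, 0.2229]
ee_rot: [-0.5, 0.501, -0.5, 0.499]
contact_force: [0.5, 0.2, -1.2]
width: 0.0187
```

Call:
arm_command:
  commands:
    - [1.5,[0,0,-0.2],0]
    - [1.5,[0,0,-0.2],0]
    - [1.5,[0,0,-0.2],0]
    - [1.5,[0,0,-0.2],0]
    - [1.5,[0,0,-0.2],0]
    - [1.5,[0,0,0],0]

```text
clock: 21.0
position: [0.5686, -0.1134, 0.2129]
ee_rot: [-0.5, 0.501, -0.5, 0.499]
contact_force: [-0.2, 0.9, -0.4]
width: 0.0189
```

```bash
python3 - <<'E'
from h import *
w=grab('wrist','w15');grab('side','s15');S=manip.get_state();print(S['position'],S['contact_force'],S['moment'])
a=cv2.resize(w['pixels'][150:250,200:310,::-1],None,fx=5,fy=6,interpolation=cv2.INTER_CUBIC)
b=cv2.resize(load('s15')['pixels'][150:220,250:290,::-1],None,fx=7,fy=8.571,interpolation=cv2.INTER_CUBIC)
cv2.imwrite('pics/c15.png',np.hstack([a[:,:510],b[:600]]))
E
```

```text
[ 0.56880566 -0.11351034  0.21324894] [-0.19611368  0.29214433 -1.38870825] [-0.01005677  0.07033577  0.00439689]
```

View pics/c15.png

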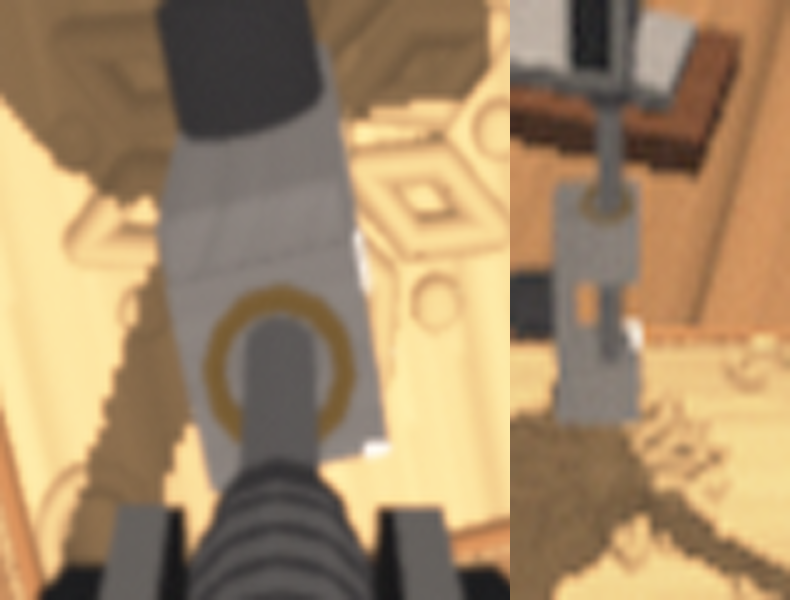

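The needle enters the lower mouth (side crop at (608,358)) with no force. I'll continue, then approach the heart slowly.

Call:
arm_command:
  commands:
    - [1.5,[0,0,-0.25],0]
    - [1.5,[0,0,-0.25],0]
    - [1.5,[0,0,-0.25],0]
    - [1.5,[0,0,-0.25],0]
    - [1.5,[0,0,-0.25],0]
    - [1.5,[0,0,-0.25],0]
    - [1.5,[0,0,-0.25],0]
    - [1.5,[0,0,-0.25],0]
    - [1.5,[0,0,0],0]

```text
clock: 22.0
position: [0.5687, -0.1134, 0.1929]
ee_rot: [-0.5, 0.5, -0.5, 0.499]
contact_force: [0.9, 0.7, -1.1]
width: 0.0187
```

```bash
python3 - <<'E'
from h import *
w=grab('wrist','w16');grab('side','s16');S=manip.get_state();print(S['position'],S['contact_force'],S['moment'])
a=cv2.resize(w['pixels'][150:250,200:310,::-1],None,fx=5,fy=6,interpolation=cv2.INTER_CUBIC)
b=cv2.resize(load('s16')['pixels'][150:220,250:290,::-1],None,fx=7,fy=8.571,interpolation=cv2.INTER_CUBIC)
cv2.imwrite('pics/c16.png',np.hstack([a[:,:510],b[:600]]))
E
```

```text
[ 0.56879945 -0.11352667  0.19330305] [ 0.00280862 -0.27657171 -1.04058175] [-0.02425443  0.02893406  0.03006413]
```

View pics/c16.png

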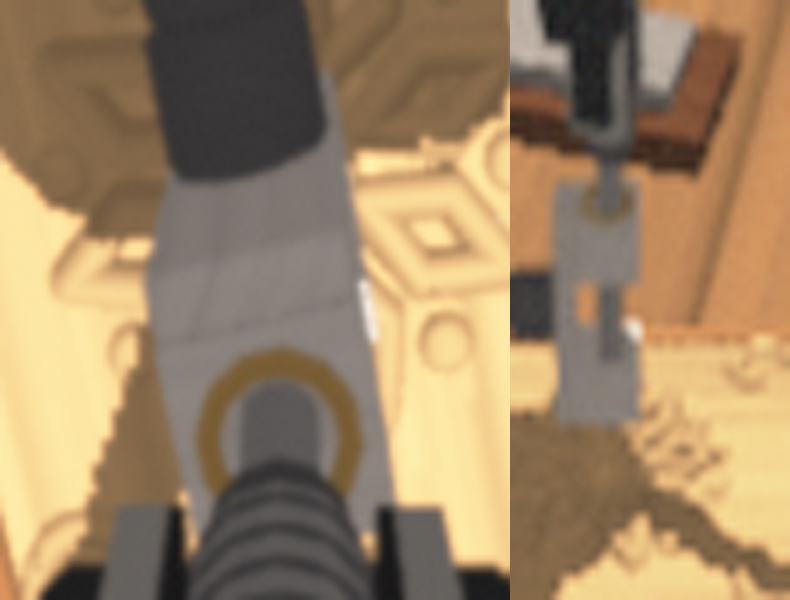

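The needle is through the lower bush. Contact should come at a TCP height of about 0.184.

Call:
arm_command:
  commands:
    - [1.5,[0,0,-0.1],0]
    - [1.5,[0,0,-0.1],0]
    - [1.5,[0,0,-0.1],0]
    - [1.5,[0,0,-0.1],0]
    - [1.5,[0,0,-0.1],0]
    - [1.5,[0,0,-0.1],0]
    - [1.5,[0,0,-0.1],0]
    - [1.5,[0,0,0],0]

```text
clock: 22.9
position: [0.5688, -0.1135, 0.1862]
ee_rot: [-0.5, 0.5, -0.5, 0.5]
contact_force: [0.4, -0.2, -0.4]
width: 0.0189
```

Call:
arm_command:
  commands:
    - [1.5,[0,0,-0.05],0]
    - [1.5,[0,0,0],0]
    - [1.5,[0,0,0],0]

```text
clock: 23.2
position: [0.5688, -0.1135, 0.1858]
ee_rot: [-0.5, 0.5, -0.5, 0.5]
contact_force: [-0.3, 0.0, -0.6]
width: 0.0192
```

Call:
arm_command:
  commands:
    - [1.5,[0,0,-0.05],0]
    - [1.5,[0,0,0],0]
    - [1.5,[0,0,0],0]

```text
clock: 23.5
position: [0.5688, -0.1135, 0.1853]
ee_rot: [-0.5, 0.5, -0.5, 0.5]
contact_force: [-0.7, 0.9, -0.5]
width: 0.0192
```

Call:
arm_command:
  commands:
    - [1.5,[0,0,-0.05],0]
    - [1.5,[0,0,0],0]
    - [1.5,[0,0,0],0]

```text
clock: 23.8
position: [0.5688, -0.1135, 0.1848]
ee_rot: [-0.5, 0.5, -0.5, 0.5]
contact_force: [-0.0, 0.6, -0.9]
width: 0.0189
```

Call:
arm_command:
  commands:
    - [1.5,[0,0,-0.05],0]
    - [1.5,[0,0,0],0]
    - [1.5,[0,0,0],0]

```text
clock: 24.1
position: [0.5688, -0.1135, 0.1843]
ee_rot: [-0.5, 0.5, -0.5, 0.5]
contact_force: [0.1, -0.2, -1.5]
width: 0.0189
```

Call:
arm_command:
  commands:
    - [1.5,[0,0,-0.03],0]
    - [1.5,[0,0,0],0]
    - [1.5,[0,0,0],0]

```text
clock: 24.4
position: [0.5688, -0.1135, 0.184]
ee_rot: [-0.5, 0.5, -0.5, 0.5]
contact_force: [-0.0, -0.9, -0.8]
width: 0.0189
```

Call:
arm_command:
  commands:
    - [1.5,[0,0,-0.03],0]
    - [1.5,[0,0,0],0]
    - [1.5,[0,0,0],0]

```text
clock: 24.7
position: [0.5689, -0.1135, 0.1839]
ee_rot: [0.5, -0.5, 0.499, -0.5]
contact_force: [-0.2, -0.2, 0.1]
width: 0.0193
```

Call:
arm_command:
  commands:
    - [1.5,[0,0,-0.03],0]
    - [1.5,[0,0,0],0]
    - [1.5,[0,0,0],0]

```text
clock: 25.0
position: [0.5689, -0.1135, 0.1838]
ee_rot: [0.5, -0.5, 0.499, -0.5]
contact_force: [-0.4, 0.2, 2.3]
width: 0.0192
```

Call:
arm_command:
  commands:
    - [1.5,[0,0,-0.03],0]
    - [1.5,[0,0,0],0]
    - [1.5,[0,0,0],0]

```text
clock: 25.3
position: [0.569, -0.1135, 0.1837]
ee_rot: [0.501, -0.5, 0.499, -0.5]
contact_force: [-0.8, 1.3, 5.4]
width: 0.0191
```

Contact came at the expected height. I'll ease off a touch so the point rests lightly, then check.

Call:
arm_command:
  commands:
    - [1.5,[0,0,0.03],0]
    - [1.5,[0,0,0],0]
    - [1.5,[0,0,0],0]
    - [1.5,[0,0,0],0]
    - [1.5,[0,0,0],0]

```text
clock: 25.8
position: [0.569, -0.1136, 0.1837]
ee_rot: [0.5, -0.5, 0.499, -0.5]
contact_force: [0.3, -0.2, 5.2]
width: 0.019
```

```bash
python3 - <<'E'
from h import *
F=[]
for i in range(4):
    w=grab('wrist','w17');S=manip.get_state();F.append(S['contact_force'])
print(S['position'],np.mean(F,0));s=grab('side','s17');t=grab('top','t17')
a=cv2.resize(w['pixels'][150:350,180:330,::-1],None,fx=3,fy=3,interpolation=cv2.INTER_CUBIC)
b=cv2.resize(s['pixels'][150:220,245:290,::-1],None,fx=7,fy=8.571,interpolation=cv2.INTER_CUBIC)
cv2.imwrite('pics/c17.png',np.hstack([a,b[:600]]))
P=pts(w);h=(P[...,2]>.13)&(P[...,2]<.15);h[270:]=0;q=P[h];print(len(q),q.mean(0),cv2.minAreaRect((q[:,:2]*1000).astype(np.float32)))
S=pts(s)
for lo,hi in((.12,.14),(.062,.08)):
    m=(S[...,2]>lo)&(S[...,2]<hi)&(abs(S[...,0]-.57)<.03)&(abs(S[...,1]+.101)<.012);q=S[m];d=(q[:,:2]-[.5699,-.114])@np.array([[np.cos(.2273),-np.sin(.2273)],[np.sin(.2273),np.cos(.2273)]]);print(len(q),np.median(d,0))
E
```

```text
[ 0.56899607 -0.11353382  0.183684  ] [-0.41027328  0.03349314  4.87211298]
1785 [ 0.58044621 -0.11155973  0.13957536] ((574.532958984375, -112.09224700927734), (33.302249908447266, 26.24092674255371), 12.442482948303223)
87 [0.00317614 0.01306253]
59 [0.0012899  0.01326996]
```

View pics/c17.png

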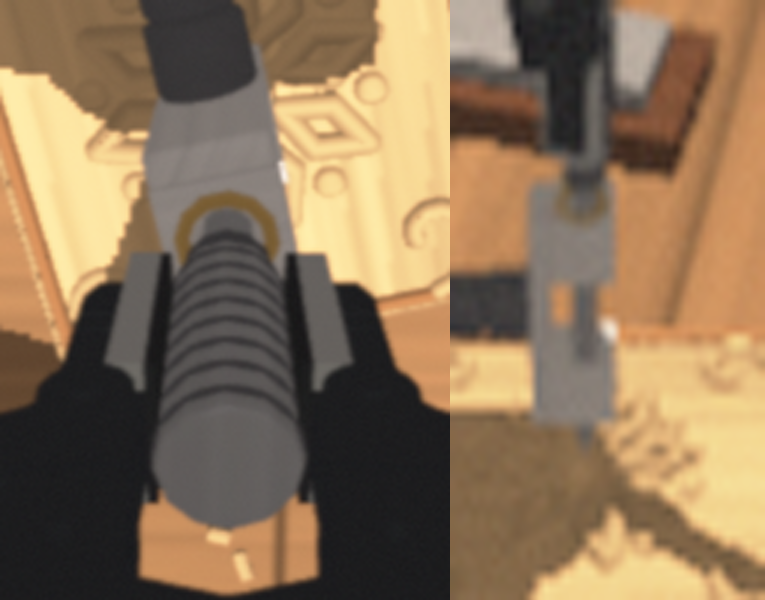

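View pics/t17.png

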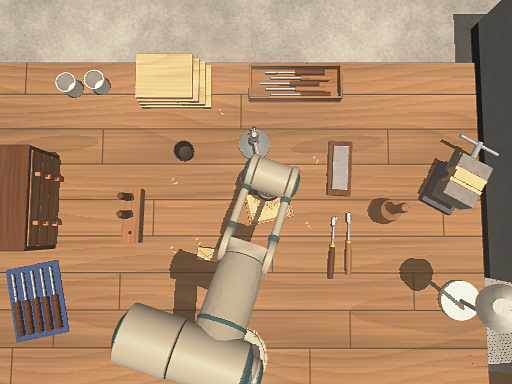

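The needle passes both bushes and its point is visible below the lower lug (side crop at (587,440)), where the heart is. The force is about 6 N including the needle's weight. I'll ease it a little more.

Call:
arm_command:
  commands:
    - [1.5,[0,0,0.03],0]
    - [1.5,[0,0,0],0]
    - [1.5,[0,0,0],0]
    - [1.5,[0,0,0],0]
    - [1.5,[0,0,0],0]

```text
clock: 26.6
position: [0.5689, -0.1135, 0.1837]
ee_rot: [-0.5, 0.5, -0.5, 0.5]
contact_force: [0.0, 0.4, 4.4]
width: 0.0189
```

```bash
python3 - <<'E'
from h import *
F=[]
for i in range(5):
    manip.get_image('wrist');S=manip.get_state();F.append(S['contact_force'])
print(S['position'],np.mean(F,0),np.std(F,0))
E
```

```text
[ 0.5688482  -0.11355713  0.18372722] [0.08463062 0.09436859 3.75672247] [0.33751053 0.66192427 0.62404591]
```

```bash
python3 -c "
from rig import manip
print(manip.sign_off()); s=manip.get_state(); print(s['clock'],s['contact_force'])"
```

```text
the job is handed in; nothing more can be done
None
the job is handed in; nothing more can be done
```

The job is handed in, with the gripper still holding the needle and its point resting on the heart. It took about 27 s of the 69 s allowed.

**Guide head:** I gripped the upper lug across its flats, slid the pads to square the head upright, and swung the arm about 35° over the heart. My first grip on the lug jammed with the head still tilted, at 28.6 mm opening instead of 26 mm. Sliding the pads down the lug under a light grip fixed it, with about 25 N showing at the wrist for a moment.

**Needle:** I took it from the block and threaded it through the upper and lower bushes without measurable side force. Then I lowered it in small steps until contact.

**Last checks:**
- **Tilt:** the head stands upright to within about 0.01 rad.
- **Position:** the bore is about 0.6 mm from the panel's centre by the depth reading, while one pixel estimate gave about 1.7 mm. The heart was hidden under the head, so I judged this from the panel's outline.
- **Threading:** the side view shows the needle in the gap between the lugs and its point coming out below the lower bush.
- **Contact:** the upward force held steady at about 3.8 N, or roughly 5 N on the heart with the needle's weight. Contact came at the height I expected.
- **Everything else:** the last overview picture showed the gouges and other items where they were. After hand-in the state could no longer be read.

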